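Pack the looped stamps into the stamp box

TASK

Pack up the clay stamps: pick up the hook picker and with it (not with the fingers) fish every wire-looped stamp out of the deep wells of the rack and set it down inside the open stamp box; put the knobbed stamp block from the table in the box too. Hang the picker back upright in the fork of its stand. When everything is in the box, press down the knee of the folding lid stay to unlock it, then lower the lid fully shut.

Things in the scene. Friction and masses are not known exactly. Their poses are not given: they have to be found in the camera images.
- well_1 (a point): centre of the mouth of the right-most of the four wells of the fixed wooden rack, which stand side by side along the rack's y, 52 mm apart; each 70 mm (x, away from the robot) by 46 mm (y) inside, walls 6 mm, rim 130 mm above the table, well floor 8 mm above it. Axes are the rack's
- well_4 (a point): centre of the mouth of the left-most (fourth) well, likewise
- picker_grip (a point): centre of the handle of the loose hook picker (80 g, upright on its stand): wooden block 16 mm (x) by 22 mm (y) by 56 mm tall; take it across y. 31.5 to 36.5 mm below this point is a steel collar 28 mm across that rests on the stand's fork; below that a straight rod, radius 3 mm, down to the hook. z up
- picker_hook (a point): lower end of the picker's rod, 155 mm straight below the handle's centre, axes as the handle's. The hook's bottom bar (radius 3 mm) is centred at this height and runs from here 15 mm along +x to a tip that turns up, its top 11 mm above this point; a lifted wire settles in the 9 mm gap between rod and tip
- stand_rest (a point): where the handle's centre is when the picker hangs in its fixed stand (axes the stand's). Two steel prongs 14 mm apart, top 147 mm above the table, run along x from 15 mm in front (-x) of this point to a post 45 mm behind it; open upward and toward -x. To leave, lift the picker 10 mm or more and draw it 40 mm or more to -x; the reverse to hang it
- box_in (a point): centre of the inner floor (6 mm above the table) of the fixed plywood stamp box, inside 130 mm (its x, away from the robot) by 220 mm (its y), walls 6 mm, rim 80 mm above the table. The lid is hinged along its far (+x) rim; the stay is outside its right-hand (-y) end
- lid_hinge (a point): middle of the hinge line of the lid (along y), on the outer edge of the box's far rim, 80 mm above the table; axes are the box's
- lid_edge (a point): point on the lid's outer face, 135 mm from the hinge line, middle of its width. The lid is 142 mm long plus a 9 mm brass tab, 236 mm wide, 8 mm thick; open, it stands upright with its outer face to the box's +x; shut, that face is on top
- lid (a joint): angle of the lid: 0 upright and open as found, 1.571 shut flat on the rim. It stays where it is left (hinge friction about 0.2 N m) and cannot be lowered while the stay is locked
- knee_pad (a point): middle of the round brass boss at the knee of the two-arm stay: radius 9 mm, 26 mm long, its axis along the box's y; centre 24 mm out from the right end wall. Pressed down about 25 mm (up to 15 N) it breaks the knee, which was locked a little past straight; as the lid comes down it sinks on beside the box
- knee (a joint): knee angle of the stay: 0 locked (just past straight, at its stop), 0.16 dead straight, growing as it folds, about 2.85 with the lid shut
- block_mid (a point): middle of the loose wooden stamp block: a block 34 x 34 mm with a turned knob on top, 58 mm tall in all, knob 22 mm wide over the top 26 mm. This point is on its axis (z, up through the knob), 27 mm below the knob's top
- stamp_1_eye (a point): underside of the top of the wire loop of looped stamp 1, on its middle axis z, 49.5 mm above its underside. Wooden stamp 34 x 34 mm, 19 mm thick, about 50 g, with an arch of 4 mm wire standing in its y-z plane: a hook passes through along its x; clear width 26 mm, clear height 30 mm. Stands at the bottom of a well; may be absent
- stamp_2_eye (a point): underside of the top of the wire loop of looped stamp 2, on its middle axis z, 49.5 mm above its underside. Wooden stamp 34 x 34 mm, 19 mm thick, about 50 g, with an arch of 4 mm wire standing in its y-z plane: a hook passes through along its x; clear width 26 mm, clear height 30 mm. Stands at the bottom of a well; may be absent
- stamp_3_eye (a point): underside of the top of the wire loop of looped stamp 3, on its middle axis z, 49.5 mm above its underside. Wooden stamp 34 x 34 mm, 19 mm thick, about 50 g, with an arch of 4 mm wire standing in its y-z plane: a hook passes through along its x; clear width 26 mm, clear height 30 mm. Stands at the bottom of a well; may be absent
- stamp_4_eye (a point): underside of the top of the wire loop of looped stamp 4, on its middle axis z, 49.5 mm above its underside. Wooden stamp 34 x 34 mm, 19 mm thick, about 50 g, with an arch of 4 mm wire standing in its y-z plane: a hook passes through along its x; clear width 26 mm, clear height 30 mm. Stands at the bottom of a well; may be absent

How it is judged:
By the outcome, as a careful person would: the job done as asked, in the order asked, and still so for the second after the job is handed in, with the robot touching nothing.
Of stamp_1, stamp_2, stamp_3, stamp_4 only 2 to 3 are there at a start; the rules pass over those that are not, and their reading is None.
At some moment in a run one of stamp_block may be knocked a few centimetres aside while the robot is not near it.
It also fails if it takes over 210 s, if anything falls off the work surface, if the arm or the gripper's body presses on something with over 40 N, if the wrist force passes 120 N, or if a joint passes its speed limit or range.

ROBOT

A 7-joint arm with a two-finger parallel gripper is mounted at the origin on the work surface; the furniture and walls round the work are solid. World frame = base frame: x ahead of the robot, y to its left, z up, the work surface at z = 0. Lengths are in m, angles in rad, forces in N, time in s.
With the tool pointing down it reaches from about 0.425 to 0.875 m from the base axis. Payload 4.7 kg.
Tool frame: the origin (TCP) lies at the very end of the fingers, on their centre line; the grasp point (between the pads) lies 19 mm behind it; z points along the fingers, y is the line along which they close (so a half turn about z gives the same grasp; the last joint's range is limited). The gripper opens to 85 mm and grips with 20 to 120 N. Pads are 22 mm wide; open, the fingers measure 114 mm over their backs; the gripper's body (76 mm by 85 mm) begins 54 mm behind the grasp point. The pads swing forward as they close: fully open they stand 13 mm farther back than shut.
Start: joints at [1.157, 0.321, -0.07, 1.45, 0.023, 1.371, -0.057], TCP at [0.27, -0.591, 0.231] pointing down, gripper open.
Joint ranges: [-2.86, 2.86], [-0.3, 2.09], [-1.38, 1.24], [0.06, 2.45], [-1.56, 4.7], [0.09, 2.05], [-2.69, 2.69]. Speed limits (rad/s): [2.57, 2.57, 3.14, 3.14, 3.14, 3.14, 3.14].

INTERFACE

Orientations are given as a unit quaternion [x, y, z, w].
In Python, from plant import env gives the robot as it stands.
- The arm moves only by the tool send_rows, never from a script. Its arguments are lists of equal length, an entry for each row: "hand": the gripper command: -1 is shut, 1 is fully open, values between are in proportion; "offset": the shift along the tool's x, y, z in mm, a list of three; "yaw": the turn about the tool's z in degrees. A call has 1 to 5 rows; each row is the pose to reach, as a shift and turn from the pose commanded when the call began, along the tool's axes at that moment; what a row does not reach only later rows make up. A row lasts 1/10 s, in which the tool goes at most 50 mm and 8.59 degrees, less where a joint would pass 70% of its speed; a pose out of reach is approached as far as the arm can. A call with a gripper value outside its range is refused whole. The fingers move at their own pace and stop on an object; "newtons" is the grip in N (left out, the last holds). Time passes only in rows, so rows that repeat a pose let the fingers close. It gives the time, the measured TCP pose, the force, the opening and the grip force at its end, in the units of the state.
- env.observe(): the state, without advancing time (a new reading comes with each control period).
- env.snapshot(name): name is "side" or "top"; returns the picture (400x640x3 uint8, red, green, blue); there is no depth.
- env.calibration(name): a dict with "camera_matrix" (3x3 intrinsics, pixels), "rvec" (rotation vector, rad) and "tvec" (3), from world to camera coordinates, as OpenCV has them. Camera axes: x right, y down, z forward; pixel columns grow to the right and rows downward; lengths in m; the calibration is good to about 2 mm. A picture is of the moment at which its call begins. calibration takes no time and is no camera call.
- env.hand_in(): hands the job in; it is judged then, once.
The state is a dict: "time": time; "joints": joint angles; "joint_velocities": joint speeds; "tau": joint torques, N m; "eef_pos": TCP position; "eef_rot": TCP orientation; "ft_force": force on the tool from outside, world axes, zero at the start; "wrist_torque": the same for the moment, N m; "gripper_width": finger opening in m; "gripper_force": force on a finger pad.
Only numpy, scipy, OpenCV 4.12 (cv2) and the standard library are available. Lean on these libraries where they do the work, as an engineer would, in place of code of your own. Each camera call takes 0.05 s, during which the arm holds its last target. There are 200 camera calls.

## Working session

There is one attempt and no reset: what is moved stays moved. The work goes in short steps, Python scripts to look and compute and a tool call to move; the robot and the scene stay as the last step left them, time stands still between calls to the robot, and variables do not carry over. Pictures are saved under pics/ and viewed, at most 14 in all, crops included, and the job is handed in when it is done.

Besides the shell and the picture viewer there is one more tool, called after "Call:" as a command line: name --pt "numbers of a row" for each row, then --argument value for the rest. send_rows: Moves the arm, as the interface text tells. Its arguments: {"type":"object","properties":{"hand":{"type":"array"},"offset":{"type":"array"},"yaw":{"type":"array"},"newtons":{"type":"number"}},"required":["hand","offset","yaw"]}

```bash
ls; mkdir -p pics; cat > h.py <<'E'
import numpy as np, cv2
from plant import env
def cal(n):
    c=env.calibration(n); K=np.array(c["camera_matrix"],float); R=cv2.Rodrigues(np.array(c["rvec"],float))[0]; t=np.array(c["tvec"],float).ravel()
    return K,R,t
def ray(n,u,v):
    K,R,t=cal(n); d=R.T@np.linalg.inv(K)@np.array([u,v,1.]); return -R.T@t,d/np.linalg.norm(d)
def onz(n,u,v,z):
    o,d=ray(n,u,v); return o+d*(z-o[2])/d[2]
def two(a,b):  # a: side px, b: top px
    o1,d1=ray("side",*a); o2,d2=ray("top",*b)
    s=np.linalg.lstsq(np.stack([d1,-d2],1),o2-o1,rcond=None)[0]
    p,q=o1+s[0]*d1,o2+s[1]*d2; return (p+q)/2,np.linalg.norm(p-q)
def proj(n,p):
    K,R,t=cal(n); q=K@(R@np.array(p,float)+t); return q[:2]/q[2]
def snap(n,f=None):
    im=cv2.cvtColor(np.array(env.snapshot(n)),cv2.COLOR_RGB2BGR)
    if f: cv2.imwrite("pics/"+f,im)
    return im
E
python3 - <<'E'
from h import *
for n in("side","top"):
    snap(n,n+"0.png"); o,d=ray(n,320,200); print(n,o.round(3),d.round(3),cal(n)[0][0,0])
s=env.observe(); print({k:np.round(v,3) for k,v in s.items()})
E
```

```text
pics
side [0.221 0.881 0.494] [ 0.221 -0.898 -0.38 ] 363.85366976114466
top [ 2.800e-01 -1.000e-03  1.102e+00] [ 0.139 -0.003 -0.99 ] 380.1490559345605
{'time': np.float64(0.1), 'joints': array([ 1.157,  0.322, -0.07 ,  1.452,  0.023,  1.371, -0.057]), 'joint_velocities': array([-0.001, -0.001, -0.   , -0.003,  0.001, -0.001, -0.001]), 'tau': array([-1.0000e-03, -4.9488e+01, -3.8400e-01, -3.1521e+01,  1.3000e-02,
        7.0000e-03, -0.0000e+00]), 'eef_pos': array([ 0.269, -0.591,  0.23 ]), 'eef_rot': array([ 0.977,  0.212, -0.   , -0.001]), 'ft_force': array([0.2  , 0.088, 0.537]), 'wrist_torque': array([-0.015,  0.008, -0.024]), 'gripper_force': np.float64(0.0), 'gripper_width': np.float64(0.086)}
```

View pics/side0.png

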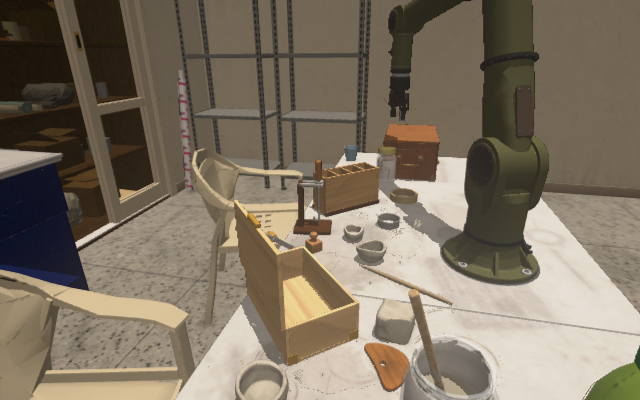

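View pics/top0.png

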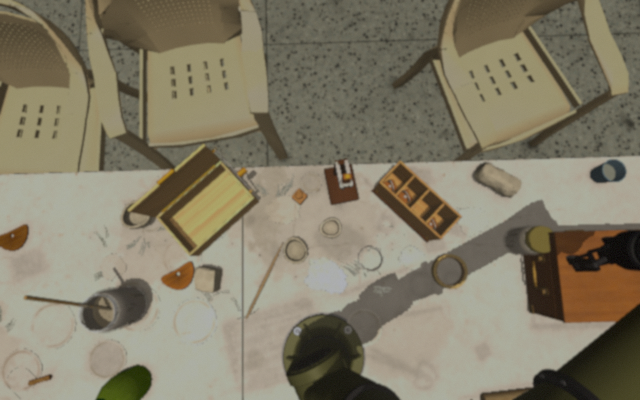

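Box is left at top (160–255,147–255), stand at (342,180), block at (300,196), rack at (418,200); wells appear to hold stamps. I'll enlarge these regions.

```bash
python3 - <<'E'
import cv2,numpy as np
t=cv2.imread("pics/top0.png");s=cv2.imread("pics/side0.png")
def c(im,x0,y0,x1,y1,k):
    return cv2.resize(im[y0:y1,x0:x1],None,fx=k,fy=k,interpolation=cv2.INTER_CUBIC)
cv2.imwrite("pics/tr.png",c(t,285,150,475,250,4.2)) 
a=c(t,120,140,270,260,4);b=c(s,225,150,385,360,2.6)
cv2.imwrite("pics/tb.png",a)
cv2.imwrite("pics/sb.png",c(s,230,150,390,265,5))
E
```

```text
(no output)
```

View pics/tr.png

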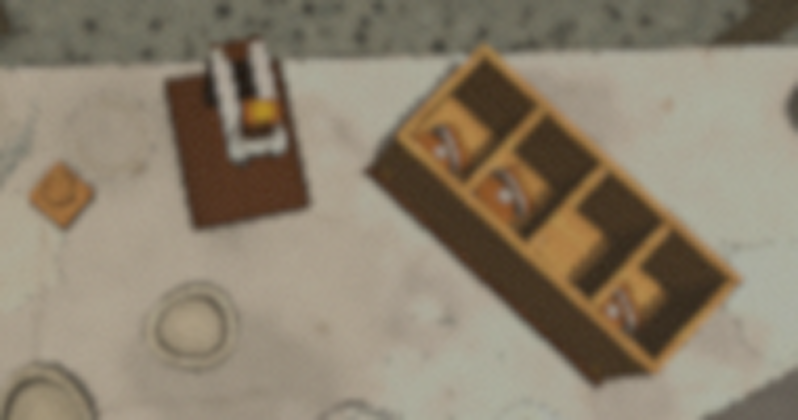

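View pics/tb.png

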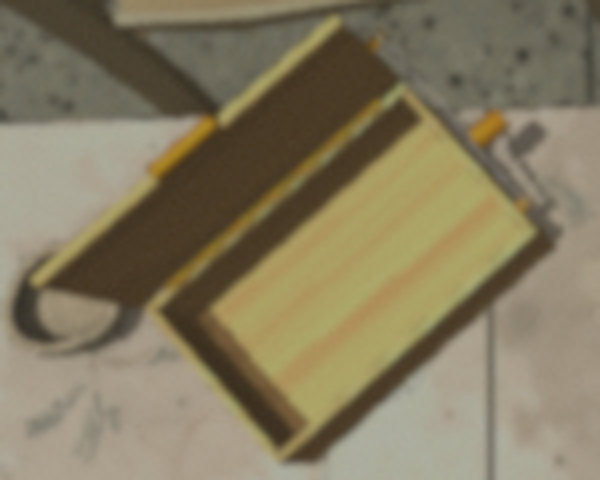

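View pics/sb.png

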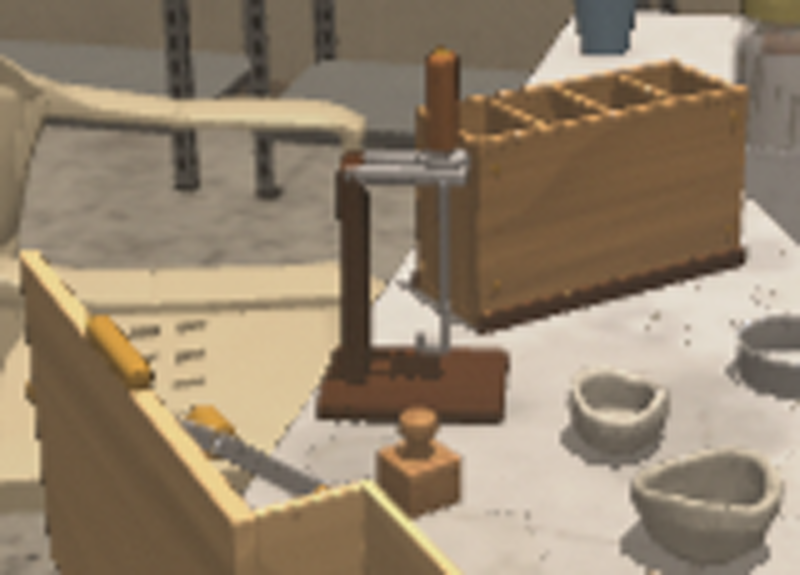

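```bash
python3 - <<'E'
from h import *
T=lambda x,y:((x+.5)/4.2-.5+285,(y+.5)/4.2-.5+150)
B=lambda x,y:((x+.5)/4-.5+120,(y+.5)/4-.5+140)
S=lambda x,y:((x+.5)/5-.5+230,(y+.5)/5-.5+150)
P=lambda s,p:print(s,np.round(p,4))
c=[onz("top",*T(*q),.13) for q in((485,45),(398,135),(655,372),(742,280))]
for q in c:P("rack",q)
print("lens",[round(np.linalg.norm(c[i]-c[(i+1)%4]),3) for i in range(4)]);P("ctr",sum(c)/4)
d=c[1]-c[2];d2=c[0]-c[3]
P("rack y yaw",[np.degrees(np.arctan2(-v[0],v[1])) for v in(d,d2)])
d=c[0]-c[1];d2=c[3]-c[2];P("rack x yaw",[np.degrees(np.arctan2(v[1],v[0])) for v in(d,d2)])
# heights: left-front rim corner in two views
P("rim corner NL two-view",two(S(470,147),T(398,135))[0]); P("rim corner NR",two(S(745,90),T(655,372))[0])
for k,q in dict(w4=((430,128),(462,166)),w3=((500,168),(528,212)),w1=((608,283),(634,326))).items():
    a,b=[onz("top",*T(*r),.055) for r in q]; P(k+" loop ends",[*a,*b]); P("  mid,len,dir",[*(a+b)[:2]/2,np.linalg.norm(a-b),np.degrees(np.arctan2(*(a-b)[1::-1]))])
c=[onz("top",*B(*q),.08) for q in((405,86),(152,308),(283,460),(540,232))]
for q in c:P("box",q)
print("lens",[round(np.linalg.norm(c[i]-c[(i+1)%4]),3) for i in range(4)]);P("ctr",sum(c)/4)
for i,j in((0,3),(1,2)):P("box x yaw",np.degrees(np.arctan2(*(c[i]-c[j])[1::-1])))
for i,j in((1,0),(2,3)):P("box y yaw",np.degrees(np.arctan2(-(c[i]-c[j])[0],(c[i]-c[j])[1])))
P("knob",two(S(419,412),T(61,188)));P("knob z58",onz("top",*T(61,188),.058))
P("handle top",two(S(443,56),T(262,108)))
for q in((215,60),(240,157),(262,45),(284,148)):P("prong",onz("top",*T(*q),.147))
P("knee",two(S(210,418),B(488,128)))
for q in((165,82),(193,228),(308,206)):P("standbase",onz("top",*T(*q),.015))
E
```

```text
rack [ 0.5146 -0.2165  0.13  ]
rack [ 0.4593 -0.1597  0.13  ]
rack [ 0.3095 -0.3074  0.13  ]
rack [ 0.3638 -0.3641  0.13  ]
lens [np.float64(0.079), np.float64(0.21), np.float64(0.078), np.float64(0.211)]
ctr [ 0.4118 -0.2619  0.13  ]
rack y yaw [-45.4017 -45.6329]
rack x yaw [-45.763  -46.2953]
rim corner NL two-view [ 0.4626 -0.1602  0.1249]
rim corner NR [ 0.3093 -0.3083  0.1272]
w4 loop ends [ 0.4773 -0.1934  0.055   0.4511 -0.2132  0.055 ]
  mid,len,dir [ 4.64200e-01 -2.03300e-01  3.29000e-02  3.71126e+01]
w3 loop ends [ 0.449  -0.2383  0.055   0.4191 -0.255   0.055 ]
  mid,len,dir [ 0.4341 -0.2466  0.0343 29.1837]
w1 loop ends [ 0.3707 -0.3044  0.055   0.3421 -0.3195  0.055 ]
  mid,len,dir [ 0.3564 -0.312   0.0323 27.694 ]
box [0.5388 0.266  0.08  ]
box [0.3896 0.4364 0.08  ]
box [0.2853 0.3453 0.08  ]
box [0.4343 0.173  0.08  ]
lens [np.float64(0.226), np.float64(0.138), np.float64(0.228), np.float64(0.14)]
ctr [0.412  0.3052 0.08  ]
box x yaw 41.6512
box x yaw 41.1101
box y yaw 41.2004
box y yaw 40.8556Traceback (most recent call last):
  File "<stdin>", line 21, in <module>
  File "<stdin>", line 5, in <lambda>
    return _wrapfunc(a, 'round', decimals=decimals, out=out)
    return _wrapit(obj, method, *args, **kwds)
    conv = _array_converter(obj)
ValueError: setting an array element with a sequence. The requested array has an inhomogeneous shape after 1 dimensions. The detected shape was (2,) + inhomogeneous part.
```

```bash
python3 - <<'E'
from h import *
T=lambda x,y:((x+.5)/4.2-.5+285,(y+.5)/4.2-.5+150)
B=lambda x,y:((x+.5)/4-.5+120,(y+.5)/4-.5+140)
S=lambda x,y:((x+.5)/5-.5+230,(y+.5)/5-.5+150)
P=lambda s,p:print(s,*[np.round(q,4) for q in (p if isinstance(p,tuple) else (p,))])
P("knob",two(S(419,412),T(61,188)));P("knob z58",onz("top",*T(61,188),.058))
P("handle top",two(S(443,56),T(262,108)));
for q in((215,60),(240,157),(262,45),(284,148)):P("prong",onz("top",*T(*q),.147))
for q in((352,181),(465,178),(462,160)):P("side prong tip",onz("side",*S(*q),.147))
P("collar side",onz("side",*S(440,157),.1615)); P("rod low side",onz("side",*S(442,345),.04)); 
P("knee",two(S(210,418),B(488,128)))
for q in((165,82),(193,228),(308,206)):P("standbase",onz("top",*T(*q),.02))
P("lid top mid tab",two(S(120,350),B(183,148)))
# block square
for q in((28,195),(60,160),(95,193),(65,228)):P("block corner",onz("top",*T(*q),.032))
im=cv2.imread("pics/top0.png"); hsv=cv2.cvtColor(im,cv2.COLOR_BGR2HSV)
print(im[170:185,336:356].reshape(15,20,3)[:,:,2])
print(hsv[170:185,336:356][:,:,1])
E
```

```text
knob [0.4439 0.0531 0.0509] 0.001
knob z58 [0.4433 0.0529 0.058 ]
handle top [ 0.4608 -0.0706  0.2097] 0.003
prong [ 0.5059 -0.0476  0.147 ]
prong [ 0.4453 -0.0607  0.147 ]
prong [ 0.5145 -0.0766  0.147 ]
prong [ 0.4501 -0.0875  0.147 ]
side prong tip [ 0.5016 -0.0283  0.147 ]
side prong tip [ 0.4413 -0.0463  0.147 ]
side prong tip [ 0.4499 -0.0753  0.147 ]
collar side [ 0.4533 -0.0376  0.1615]
rod low side [ 0.4572 -0.0522  0.04  ]
knee [0.5    0.2013 0.1161] 0.0011
standbase [ 0.5214 -0.0186  0.02  ]
standbase [ 0.4191 -0.0347  0.02  ]
standbase [ 0.4321 -0.1138  0.02  ]
lid top mid tab [0.4677 0.3583 0.2262] 0.0006
block corner [0.4432 0.0767 0.032 ]
block corner [0.4667 0.0545 0.032 ]
block corner [0.4433 0.0312 0.032 ]
block corner [0.42   0.0521 0.032 ]
[[109 154 169 160 132  83  45  39  49  81 130 160 166 149 108  77  87 124
  159 170]
 [105 151 168 166 141  90  47  38  43  68 116 156 166 153 117  82  85 119
  157 171]
 [ 91 135 163 168 144  94  49  44  53  75 115 152 164 151 123  90  80 114
  152 170]
 [ 76 122 158 168 149 107  71  70  84 100 127 151 155 144 123  93  78 103
 
[... 1521 characters left out ...]
 146  96
   60  48]
 [126  60  31  28  30  36  80 166 181 189 192 193 189 187 177 169 161 104
   62  49]
 [135  79  40  31  32  42  88 165 182 181 190 181 189 177 165 139 140 118
   71  53]
 [151  93  40  27  32  37  75 153 176 173 171 175 170 154 125  99 104 114
   80  53]
 [157  95  46  26  30  41  69 127 160 158 159 146 147 111  73  56  70 102
   89  56]
 [154 116  55  31  33  45  59 116 146 126 124 127 112  72  49  41  44  77
   97  59]
 [149 135  71  36  30  37  53  80  89  88  75  65  60  45  36  29  33  60
   99  59]
 [163 146  85  39  29  30  39  46  49  44  45  43  38  33  29  27  30  53
  105  70]
 [152 149  93  40  25  28  32  35  33  30  29  32  31  28  26  27  29  63
  113  81]]
```

```bash
cat >> h.py <<'E'
def now():
    s=env.observe(); x,y,z,w=s["eef_rot"]
    return np.array(s["eef_pos"]),np.degrees(np.arctan2(2*(x*y+z*w),1-2*(y*y+z*z)))
def hx(h): a=np.radians(h); return np.array([np.cos(a),np.sin(a),0])
def plan(*wps, start=None):
    "wps: (x,y,z,heading,nrows) of TCP, one send_rows call each; prints rows in tool axes"
    p,h=start or now(); print("from",p.round(4),round(h,2))
    for *q,g,n in wps:
        d=(np.array(q)-p)*1000; o=np.array([d@hx(h),d@hx(h-90),-d[2]]); dy=(h-g+180)%360-180
        print("off",[[round(float(v),1) for v in o*(i+1)/n] for i in range(n)],"yaw",[round(float(dy*(i+1)/n),1) for i in range(n)])
        p,h=np.array(q),g
E
python3 - <<'E'
from h import *
print(env.observe()["joints"].round(2))
plan((.28,-.46,.33,20,4),(.37,-.25,.33,15,5),(.4605,-.071,.30,10,5),(.4605,-.071,.30,10,2))
E
```

```text
[ 1.16  0.32 -0.07  1.45  0.02  1.37 -0.06]
from [ 0.2694 -0.591   0.2303] 24.51
off [[16.0, -28.7, -24.9], [32.0, -57.4, -49.8], [48.0, -86.1, -74.8], [64.0, -114.8, -99.7]] yaw [1.1, 2.3, 3.4, 4.5]
off [[31.3, -33.3, -0.0], [62.6, -66.6, -0.0], [93.8, -99.9, -0.0], [125.1, -133.2, -0.0], [156.4, -166.6, -0.0]] yaw [1.0, 2.0, 3.0, 4.0, 5.0]
off [[26.7, -29.9, 6.0], [53.5, -59.8, 12.0], [80.2, -89.7, 18.0], [107.0, -119.6, 24.0], [133.7, -149.5, 30.0]] yaw [1.0, 2.0, 3.0, 4.0, 5.0]
off [[0.0, 0.0, -0.0], [0.0, 0.0, -0.0]] yaw [0.0, 0.0]
```

Call:
send_rows --hand '[1,1,1,1,1]' --pt "16 -29 -25" --pt "32 -57 -50" --pt "48 -86 -75" --pt "64 -115 -100" --pt "64 -115 -100" --yaw '[1,2,3.5,4.5,4.5]'

```text
time: 0.6
eef_pos: [0.283, -0.4576, 0.336]
eef_rot: [0.984, 0.176, 0.002, 0.003]
ft_force: [0.5, -0.5, 0.5]
gripper_width: 0.0856
gripper_force: 0.0
```

Call:
send_rows --hand '[1,1,1,1,1]' --pt "31 -33 0" --pt "63 -67 0" --pt "94 -100 0" --pt "125 -133 0" --pt "156 -167 0" --yaw '[1,2,3,4,5]'

```text
time: 1.1
eef_pos: [0.3698, -0.2489, 0.3304]
eef_rot: [0.992, 0.13, -0.0, -0.0]
ft_force: [0.4, -0.6, 0.5]
gripper_width: 0.0855
gripper_force: 0.0
```

Call:
send_rows --hand '[1,1,1,1,1]' --pt "32 -36 7" --pt "65 -72 15" --pt "100 -112 22" --pt "134 -150 30" --pt "134 -150 30" --yaw '[1,2,3,5,5]'

```text
time: 1.6
eef_pos: [0.4616, -0.0637, 0.2999]
eef_rot: [0.996, 0.092, -0.0, -0.002]
ft_force: [-0.8, -0.1, -0.8]
gripper_width: 0.0853
gripper_force: 0.0
```

```bash
python3 - <<'E'
from h import *
print(env.observe()["joints"].round(2)); s=snap("side","s1.png"); snap("top","t1.png")
plan((.4605,-.071,.168,10,5))
E
```

```text
[ 0.74 -0.09 -0.61  1.75 -0.05  1.46 -1.25]
from [ 0.4603 -0.0694  0.3003] 10.23
off [[-0.0, 0.3, 26.5], [-0.0, 0.7, 52.9], [-0.1, 1.0, 79.4], [-0.1, 1.3, 105.8], [-0.1, 1.7, 132.3]] yaw [0.0, 0.1, 0.1, 0.2, 0.2]
```

Call:
send_rows --hand '[1,1,1,1,1]' --pt "0 1 30" --pt "0 1 60" --pt "0 1.5 90" --pt "0 1.5 120" --pt "0 1.5 132" --yaw '[0,0,0,0,0]'

```text
time: 2.2
eef_pos: [0.458, -0.074, 0.1663]
eef_rot: [0.996, 0.086, -0.002, -0.001]
ft_force: [-1.2, -0.7, 0.5]
gripper_width: 0.0856
gripper_force: 0.0
```

Call:
send_rows --hand '[0.5,0,-0.4,-1,-1]' --pt "0 0 0" --pt "0 0 0" --pt "0 0 0" --pt "0 0 0" --pt "0 0 0" --yaw '[0,0,0,0,0]' --newtons 40

```text
time: 2.7
eef_pos: [0.4612, -0.072, 0.1704]
eef_rot: [0.996, 0.087, 0.001, 0.0]
ft_force: [-0.5, 0.2, 3.0]
gripper_width: 0.0217
gripper_force: 43.4
```

Call:
send_rows --hand '[-1,-1,-1,-1,-1]' --pt "0 0 0" --pt "0 0 0" --pt "0 0 0" --pt "0 0 0" --pt "0 0 0" --yaw '[0,0,0,0,0]' --newtons 60

```text
time: 3.2
eef_pos: [0.4611, -0.072, 0.1704]
eef_rot: [0.996, 0.087, 0.001, 0.0]
ft_force: [-0.7, -0.6, 6.5]
gripper_width: 0.0212
gripper_force: 59.0
```

```bash
python3 - <<'E'
from h import *
a=snap("side");b=snap("top")
f=lambda im,x0,y0,x1,y1,k:cv2.resize(im[y0:y1,x0:x1],None,fx=k,fy=k,interpolation=cv2.INTER_CUBIC)
A=f(a,270,130,370,250,4);B=f(b,290,130,390,250,4)
cv2.imwrite("pics/g.png",np.hstack([A,B])); print(now())
E
```

```text
(array([ 0.4611386 , -0.0719331 ,  0.17041854]), np.float64(10.025766723728301))
```

View pics/g.png

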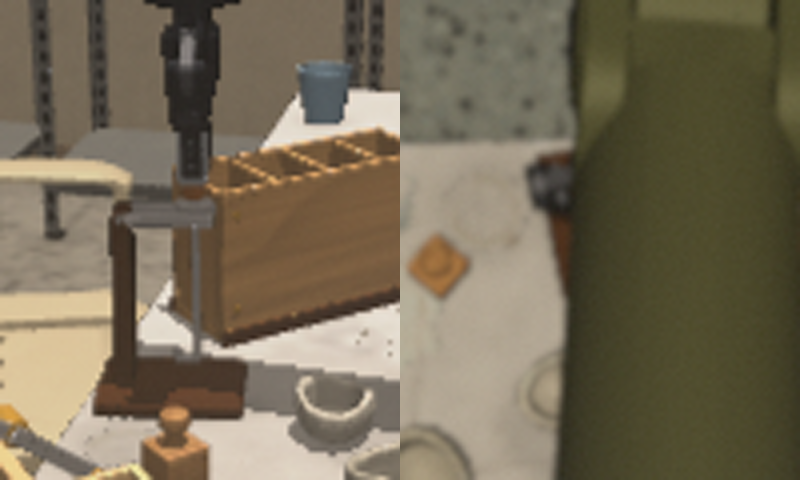

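```bash
python3 - <<'E'
from h import *
im=cv2.imread("pics/top0.png")
f=lambda x0,y0:cv2.resize(im[y0:y0+26,x0:x0+20],None,fx=13,fy=13,interpolation=cv2.INTER_CUBIC)
I=np.hstack([f(380,172),f(395,184),f(422,212)]); 
I=cv2.convertScaleAbs(I,alpha=1.3)
cv2.imwrite("pics/w.png",I)
E
```

```text
(no output)
```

View pics/w.png

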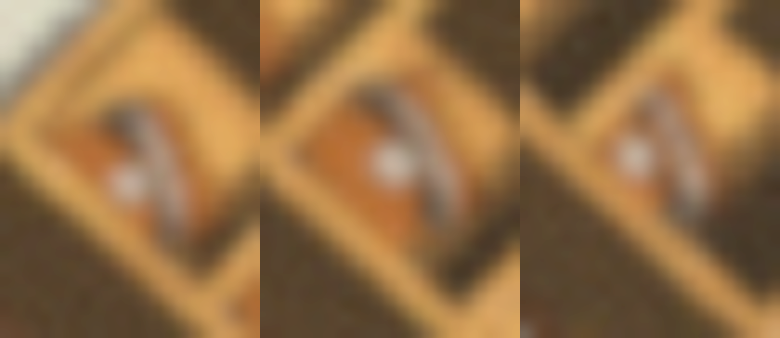

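Call:
send_rows --hand '[-1,-1,-1,-1,-1]' --pt "0 0 -10" --pt "0 0 -20" --pt "-15 0 -22" --pt "-30 0 -22" --pt "-42 0 -22" --yaw '[0,0,0,0,0]'

```text
time: 3.8
eef_pos: [0.4185, -0.0793, 0.1918]
eef_rot: [0.996, 0.087, 0.0, 0.0]
ft_force: [-0.4, -0.0, -0.4]
gripper_width: 0.0211
gripper_force: 58.7
```

```bash
python3 - <<'E'
from h import *
print(now())
E
```

```text
(array([ 0.41848957, -0.07929198,  0.19182627]), np.float64(10.009098738810167))
```

Each well view shows a grey arch bowed away from the camera plus a white disc at the stamp's middle (panel px 128,183 / 393,163 / 637,157).

```bash
python3 - <<'E'
from h import *
c0=np.array([.412,-.262,0]); X=hx(-45.7);Y=hx(44.3)
for n,k,o,dk,e1,e2,m in(("w4",1.5,(380,172),(128,183),(115,112),(178,235),(156,165)),("w3",.5,(395,184),(133,163),(112,90),(188,220),(165,145)),("w1",-1.5,(422,212),(117,157),(133,90),(176,213),(165,148))):
    f=lambda q:(o[0]+(q[0]+.5)/13-.5,o[1]+(q[1]+.5)/13-.5)
    d=onz("top",*f(dk),.027); a=onz("top",*f(e1),.05);b=onz("top",*f(e2),.05);t=onz("top",*f(m),.0615)
    w=c0+Y*.052*k; g=lambda p:((p-w)@X*1000).round(1),((p-w)@Y*1000).round(1)
    print(n,"well",w.round(4),"disc",d.round(4),g(d),"apex",t.round(4),g(t),"ends mid",((a+b)/2).round(4),g((a+b)/2),"ydir",np.degrees(np.arctan2(*(a-b)[1::-1])).round(1),np.linalg.norm(a-b).round(4))
E
```

```text
Traceback (most recent call last):
NameError: name 'p' is not defined. Did you mean: 'np'?
```

```bash
python3 - <<'E'
from h import *
c0=np.array([.412,-.262,0]); X=hx(-45.7);Y=hx(44.3)
for n,k,o,dk,e1,e2,m in(("w4",1.5,(380,172),(128,183),(115,112),(178,235),(156,165)),("w3",.5,(395,184),(133,163),(112,90),(188,220),(165,145)),("w1",-1.5,(422,212),(117,157),(133,90),(176,213),(165,148))):
    f=lambda q:(o[0]+(q[0]+.5)/13-.5,o[1]+(q[1]+.5)/13-.5)
    d=onz("top",*f(dk),.027); a=onz("top",*f(e1),.05);b=onz("top",*f(e2),.05);t=onz("top",*f(m),.0615)
    w=c0+Y*.052*k; g=lambda p:(((p-w)@X*1000).round(1),((p-w)@Y*1000).round(1))
    print(n,"well",w.round(4),"disc",d.round(4),g(d),"apex",t.round(4),g(t),"ends mid",((a+b)/2).round(4),g((a+b)/2),"ydir",np.degrees(np.arctan2(*(a-b)[1::-1])).round(1),np.linalg.norm(a-b).round(4))
E
```

```text
w4 well [ 0.4678 -0.2075  0.    ] disc [ 0.4663 -0.2045  0.027 ] (np.float64(-3.2), np.float64(1.0)) apex [ 0.4641 -0.2042  0.0615] (np.float64(-5.0), np.float64(-0.3)) ends mid [ 0.4643 -0.2042  0.05  ] (np.float64(-4.8), np.float64(-0.2)) ydir 23.9 0.0299
w3 well [ 0.4306 -0.2438  0.    ] disc [ 0.4348 -0.2467  0.027 ] (np.float64(5.0), np.float64(1.1)) apex [ 0.4335 -0.2458  0.0615] (np.float64(3.4), np.float64(0.7)) ends mid [ 0.4332 -0.2451  0.05  ] (np.float64(2.7), np.float64(0.9)) ydir 27.0 0.0322
w1 well [ 0.3562 -0.3165  0.    ] disc [ 0.3543 -0.3145  0.027 ] (np.float64(-2.7), np.float64(0.0)) apex [ 0.3536 -0.3147  0.0615] (np.float64(-3.1), np.float64(-0.6)) ends mid [ 0.3537 -0.3158  0.05  ] (np.float64(-2.2), np.float64(-1.3)) ydir 15.5 0.0273
```

```bash
python3 - <<'E'
from h import *
plan((.418,-.08,.33,10,3),(.435,-.13,.33,-24,5),(.451,-.184,.33,-57,5))
E
```

```text
from [ 0.4185 -0.0793  0.1918] 10.01
off [[-0.2, 0.2, -46.1], [-0.4, 0.4, -92.1], [-0.6, 0.6, -138.2]] yaw [0.0, 0.0, 0.0]
off [[1.6, 10.4, -0.0], [3.2, 20.9, -0.0], [4.8, 31.3, -0.0], [6.4, 41.8, -0.0], [8.1, 52.2, -0.0]] yaw [6.8, 13.6, 20.4, 27.2, 34.0]
off [[7.3, 8.6, -0.0], [14.6, 17.1, -0.0], [21.9, 25.7, -0.0], [29.3, 34.3, -0.0], [36.6, 42.8, -0.0]] yaw [6.6, 13.2, 19.8, 26.4, 33.0]
```

Call:
send_rows --hand '[-1,-1,-1,-1]' --pt "0 0 -35" --pt "0 0 -75" --pt "0 0 -115" --pt "0 0 -138" --yaw '[0,0,0,0]'

```text
time: 4.2
eef_pos: [0.4198, -0.0792, 0.3329]
eef_rot: [0.996, 0.087, 0.002, 0.001]
ft_force: [0.2, -0.1, -1.3]
gripper_width: 0.0213
gripper_force: 58.8
```

Call:
send_rows --hand '[-1,-1,-1,-1,-1]' --pt "2 10 0" --pt "3 21 0" --pt "5 31 0" --pt "6.5 42 0" --pt "8 52 0" --yaw '[7,14,20,27,34]'

```text
time: 4.7
eef_pos: [0.4359, -0.1294, 0.3296]
eef_rot: [0.978, -0.21, 0.0, 0.0]
ft_force: [-0.7, -0.1, -0.7]
gripper_width: 0.0211
gripper_force: 58.8
```

Call:
send_rows --hand '[-1,-1,-1,-1,-1]' --pt "7 9 0" --pt "15 17 0" --pt "22 26 0" --pt "30 35 0" --pt "36.5 43 0" --yaw '[7,13,20,27,33]'

```text
time: 5.2
eef_pos: [0.4518, -0.1837, 0.3295]
eef_rot: [0.878, -0.479, 0.0, 0.0]
ft_force: [0.3, -0.0, -1.3]
gripper_width: 0.021
gripper_force: 58.8
```

```bash
python3 - <<'E'
from h import *
a=snap("side","s2.png");print(now(),env.observe()["joints"].round(2))
p,h=now()
for q in (p-[0,0,.142],p-[0,0,.142]+.015*hx(h),p-[0,0,.04],(.4678,-.2075,.13)): print(proj("side",q).round(1))
x0,y0=290,80
cv2.imwrite("pics/s2c.png",cv2.resize(a[y0:y0+120,x0:x0+100],None,fx=5,fy=5,interpolation=cv2.INTER_CUBIC))
E
```

```text
(array([ 0.45173959, -0.18561023,  0.329235  ]), np.float64(-57.594753819418514)) [ 0.92 -0.04 -0.56  1.66 -0.02  1.52 -2.22]
[329.6 157.7]
[327.9 156.5]
[329.6 124.7]
[326.1 172.8]
```

View pics/s2c.png

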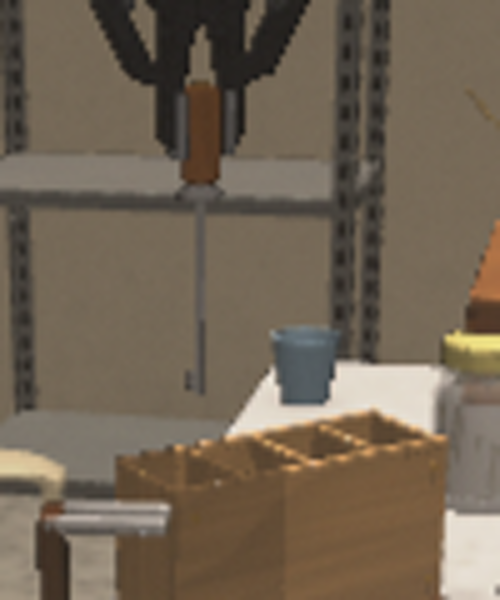

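Rod end seen at (329.8,158.0), predicted (329.6,157.7): the picker is held as modelled. Descending in well 4.

Call:
send_rows --hand '[-1,-1,-1,-1,-1]' --pt "-1.5 0.5 20" --pt "-1.5 0.5 50" --pt "-1.5 0.5 80" --pt "-1.5 0.5 110" --pt "-1.5 0.5 130" --yaw '[0,0,0,0,0]'

```text
time: 5.75
eef_pos: [0.4494, -0.1815, 0.1974]
eef_rot: [0.879, -0.476, -0.001, 0.0]
ft_force: [-0.2, -0.4, -1.1]
gripper_width: 0.0213
gripper_force: 59.0
```

Call:
send_rows --hand '[-1,-1,-1,-1]' --pt "0 0 8" --pt "0 0 16" --pt "0 0 20" --pt "0 0 20" --yaw '[0,0,0,0]'

```text
time: 6.15
eef_pos: [0.4508, -0.1821, 0.1796]
eef_rot: [0.879, -0.477, 0.0, 0.0]
ft_force: [-0.6, 0.0, -0.6]
gripper_width: 0.0214
gripper_force: 58.9
```

```bash
python3 - <<'E'
from h import *
print(now(),env.observe()["ft_force"]); a=hx(-57); plan((.4643-.0075*a[0],-.2043-.0075*a[1],.180,-57,4))
E
```

```text
(array([ 0.45079179, -0.18209827,  0.17960472]), np.float64(-56.966379897021156)) [-0.58269268  0.04784619 -0.57475439]
from [ 0.4508 -0.1821  0.1796] -56.97
off [[4.6, 0.2, -0.1], [9.2, 0.4, -0.2], [13.9, 0.6, -0.3], [18.5, 0.8, -0.4]] yaw [0.0, 0.0, 0.0, 0.0]
```

Call:
send_rows --hand '[-1,-1,-1,-1,-1]' --pt "5 0 0" --pt "10 0.5 0" --pt "14.5 1 0" --pt "18.5 1 0" --pt "18.5 1 0" --yaw '[0,0,0,0,0]'

```text
time: 6.65
eef_pos: [0.4601, -0.1989, 0.1793]
eef_rot: [0.879, -0.477, 0.0, -0.0]
ft_force: [0.8, 0.1, -0.6]
gripper_width: 0.0217
gripper_force: 58.9
```

Call:
send_rows --hand '[-1,-1,-1,-1,-1]' --pt "0 0 -5" --pt "0 0 -11" --pt "0 0 -18" --pt "0 0 -28" --pt "0 0 -40" --yaw '[0,0,0,0,0]'

```text
time: 7.15
eef_pos: [0.4598, -0.198, 0.2202]
eef_rot: [0.879, -0.477, -0.0, 0.0]
ft_force: [0.1, -0.6, -1.2]
gripper_width: 0.0216
gripper_force: 58.9
```

Call:
send_rows --hand '[-1,-1,-1,-1,-1]' --pt "0 0 -20" --pt "0 0 -45" --pt "0 0 -70" --pt "0 0 -95" --pt "0 0 -125" --yaw '[0,0,0,0,0]'

```text
time: 7.65
eef_pos: [0.4595, -0.1979, 0.3459]
eef_rot: [0.879, -0.477, -0.0, 0.0]
ft_force: [0.4, 0.0, -0.9]
gripper_width: 0.0218
gripper_force: 58.9
```

```bash
python3 - <<'E'
from h import *
a=snap("side","s3.png");print(now(),env.observe()["ft_force"])
x0,y0=280,100
cv2.imwrite("pics/s3c.png",cv2.resize(a[y0:y0+100,x0:x0+100],None,fx=4,fy=4,interpolation=cv2.INTER_CUBIC))
E
```

```text
(array([ 0.46151985, -0.19869446,  0.3515261 ]), np.float64(-56.993094632912005)) [ 1.86702767 -0.74692486  3.31990863]
```

View pics/s3c.png

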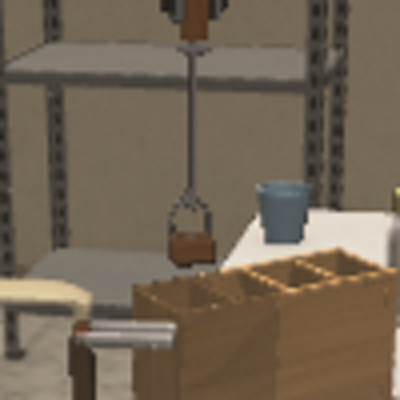

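Stamp hangs on the hook (hook at about (190,195), block at (192,250) in the crop). Carrying it to the box.

```bash
python3 - <<'E'
from h import *
c=np.array([.412,.305,0]);H=41.2;X,Y=hx(H),hx(H+90)
for y in(.078,.026,-.026): print("rod at",y,(c+Y*y-X*.0075).round(4))
plan((.475,-.10,.40,-37,4),(.455,.03,.40,-5,5),(.42,.16,.40,13,5),(.38,.28,.36,30,5),(.355,.359,.30,41.2,5),(.355,.359,.215,41.2,4),(.355,.359,.18,41.2,5))
E
```

```text
rod at 0.078 [0.355  0.3587 0.    ]
rod at 0.026 [0.3892 0.3196 0.    ]
rod at -0.026 [0.4235 0.2805 0.    ]
from [ 0.4615 -0.1987  0.3515] -56.99
off [[-18.9, -16.3, -12.1], [-37.7, -32.5, -24.2], [-56.6, -48.8, -36.4], [-75.4, -65.1, -48.5]] yaw [-5.0, -10.0, -15.0, -20.0]
off [[-18.8, -18.4, -0.0], [-37.7, -36.7, -0.0], [-56.5, -55.1, -0.0], [-75.4, -73.4, -0.0], [-94.2, -91.8, -0.0]] yaw [-6.4, -12.8, -19.2, -25.6, -32.0]
off [[-9.2, -25.3, -0.0], [-18.5, -50.6, -0.0], [-27.7, -75.9, -0.0], [-37.0, -101.2, -0.0], [-46.2, -126.5, -0.0]] yaw [-3.6, -7.2, -10.8, -14.4, -18.0]
off [[-2.4, -25.2, 8.0], [-4.8, -50.4, 16.0], [-7.2, -75.6, 24.0], [-9.6, -100.7, 32.0], [-12.0, -125.9, 40.0]] yaw [-3.4, -6.8, -10.2, -13.6, -17.0]
off [[3.6, -16.2, 12.0], [7.1, -32.4, 24.0], [10.7, -48.5, 36.0], [14.3, -64.7, 48.0], [17.8, -80.9, 60.0]] yaw [-2.2, -4.5, -6.7, -9.0, -11.2]
off [[0.0, 0.0, 21.2], [0.0, 0.0, 42.5], [0.0, 0.0, 63.7], [0.0, 0.0, 85.0]] yaw [0.0, 0.0, 0.0, 0.0]
off [[0.0, 0.0, 7.0], [0.0, 0.0, 14.0], [0.0, 0.0, 21.0], [0.0, 0.0, 28.0], [0.0, 0.0, 35.0]] yaw [0.0, 0.0, 0.0, 0.0, 0.0]
```

Call:
send_rows --hand '[-1,-1,-1,-1]' --pt "-15 -13 -12" --pt "-36 -31 -24" --pt "-56 -48 -36" --pt "-75.5 -65 -48.5" --yaw '[-4,-10,-15,-20]'

```text
time: 8.1
eef_pos: [0.4732, -0.0981, 0.3942]
eef_rot: [0.949, -0.315, 0.001, 0.0]
ft_force: [0.3, -1.0, -1.3]
gripper_width: 0.0212
gripper_force: 58.9
```

Call:
send_rows --hand '[-1,-1,-1,-1,-1]' --pt "-19 -18 0" --pt "-38 -37 0" --pt "-56.5 -55 0" --pt "-75.5 -73.5 0" --pt "-94 -92 0" --yaw '[-6.5,-13,-19,-25.5,-32]'

```text
time: 8.6
eef_pos: [0.4531, 0.0319, 0.3937]
eef_rot: [0.999, -0.041, 0.001, 0.0]
ft_force: [0.1, 0.1, -1.3]
gripper_width: 0.0215
gripper_force: 58.8
```

Call:
send_rows --hand '[-1,-1,-1,-1,-1]' --pt "-9 -25 0" --pt "-18.5 -50.5 0" --pt "-28 -76 0" --pt "-37 -101 0" --pt "-46 -126.5 0" --yaw '[-3.5,-7,-11,-14.5,-18]'

```text
time: 9.1
eef_pos: [0.4179, 0.1627, 0.3929]
eef_rot: [0.993, 0.115, 0.0, 0.0]
ft_force: [0.3, 0.0, -0.8]
gripper_width: 0.0214
gripper_force: 58.9
```

Call:
send_rows --hand '[-1,-1,-1,-1,-1]' --pt "-2.5 -25 8" --pt "-5 -50.5 16" --pt "-7 -75.5 24" --pt "-9.5 -101 32" --pt "-12 -126 40" --yaw '[-3.5,-7,-10,-13.5,-17]'

```text
time: 9.6
eef_pos: [0.3774, 0.2824, 0.3519]
eef_rot: [0.965, 0.261, -0.0, 0.0]
ft_force: [0.6, 0.1, -0.8]
gripper_width: 0.0213
gripper_force: 58.9
```

Call:
send_rows --hand '[-1,-1,-1,-1,-1]' --pt "4 -20 12" --pt "8 -40 24" --pt "13 -58 38" --pt "16 -72 50" --pt "18 -81 60" --yaw '[-2,-4.5,-7,-9,-11]'

```text
time: 10.1
eef_pos: [0.352, 0.3613, 0.2917]
eef_rot: [0.936, 0.353, -0.001, -0.0]
ft_force: [0.5, -0.2, -0.7]
gripper_width: 0.0214
gripper_force: 58.8
```

```bash
python3 - <<'E'
from h import *
a=snap("side","s4.png");print(now(),env.observe()["ft_force"],env.observe()["joints"].round(2))
plan((.355,.359,.215,41.2,4),(.355,.359,.18,41.2,5))
x0,y0=220,110
cv2.imwrite("pics/s4c.png",cv2.resize(a[y0:y0+260,x0:x0+160],None,fx=2,fy=2,interpolation=cv2.INTER_CUBIC))
E
```

```text
(array([0.35111715, 0.36166005, 0.29032501]), np.float64(41.438444055581535)) [-0.9549405  -1.55970051 -2.02815176] [ 0.34  0.06 -1.22  1.68  0.05  1.44 -1.73]
from [0.3511 0.3617 0.2903] 41.44
off [[0.3, 1.1, 18.8], [0.6, 2.3, 37.7], [0.9, 3.4, 56.5], [1.2, 4.6, 75.3]] yaw [0.1, 0.1, 0.2, 0.2]
off [[0.0, 0.0, 7.0], [0.0, 0.0, 14.0], [0.0, 0.0, 21.0], [0.0, 0.0, 28.0], [0.0, 0.0, 35.0]] yaw [0.0, 0.0, 0.0, 0.0, 0.0]
```

View pics/s4c.png

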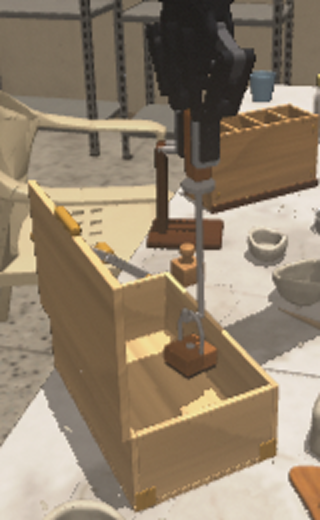

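Call:
send_rows --hand '[-1,-1,-1,-1,-1]' --pt "0 2 18" --pt "0 3 37" --pt "0 4 56" --pt "0 4.5 75" --pt "0 4.5 82" --yaw '[0,0,0,0,0]'

```text
time: 10.65
eef_pos: [0.3562, 0.3551, 0.209]
eef_rot: [0.937, 0.35, -0.001, 0.001]
ft_force: [-0.3, 0.4, -1.2]
gripper_width: 0.021
gripper_force: 58.9
```

Call:
send_rows --hand '[-1,-1,-1,-1,-1]' --pt "0 0 6" --pt "0 0 12" --pt "0 0 18" --pt "0 0 26" --pt "0 0 28" --yaw '[0,0,0,0,0]'

```text
time: 11.15
eef_pos: [0.3564, 0.3561, 0.182]
eef_rot: [0.937, 0.35, -0.0, 0.0]
ft_force: [-0.4, 0.6, -0.1]
gripper_width: 0.0212
gripper_force: 58.9
```

```bash
python3 - <<'E'
from h import *
print(now(),env.observe()["ft_force"]);snap("side","s5.png")
E
```

```text
(array([0.35643846, 0.35612444, 0.18204546]), np.float64(41.01439482943324)) [-0.41329541  0.6062961  -0.0988466 ]
```

Call:
send_rows --hand '[-1,-1,-1,-1,-1]' --pt "0 0 2" --pt "-7 0 2" --pt "-14 0 2" --pt "-21 0 2" --pt "-28 0 2" --yaw '[0,0,0,0,0]'

```text
time: 11.7
eef_pos: [0.3349, 0.3377, 0.1808]
eef_rot: [0.937, 0.35, 0.0, 0.0]
ft_force: [0.0, 0.2, -0.6]
gripper_width: 0.021
gripper_force: 59.0
```

Call:
send_rows --hand '[-1,-1,-1,-1,-1]' --pt "0 0 0" --pt "0 0 -35" --pt "0 0 -80" --pt "0 0 -125" --pt "0 0 -160" --yaw '[0,0,0,0,0]'

```text
time: 12.2
eef_pos: [0.3357, 0.3385, 0.3436]
eef_rot: [0.937, 0.35, 0.002, 0.001]
ft_force: [-0.7, -0.0, -0.8]
gripper_width: 0.0215
gripper_force: 59.2
```

```bash
python3 - <<'E'
from h import *
print(now(),env.observe()["ft_force"],env.observe()["joints"].round(2));a=snap("side","s6.png");b=snap("top","t6.png")
def blob(im,n,z,roi):
    h=cv2.cvtColor(im,cv2.COLOR_BGR2HSV); x0,y0,x1,y1=roi
    m=cv2.inRange(h,(5,130,70),(18,255,220)); k=np.zeros_like(m);k[y0:y1,x0:x1]=m[y0:y1,x0:x1]
    N,l,s,c=cv2.connectedComponentsWithStats(k)
    for i in range(1,N):
        if s[i,4]>12: print(n,s[i],c[i].round(1),onz(n,*c[i],z).round(3))
blob(a,"side",.02,(225,230,385,370));blob(b,"top",.02,(150,170,265,262))
print(proj("side",(.3606,.3637,.0155)),proj("top",(.3606,.3637,.0155)))
E
```

```text
(array([0.33565212, 0.33853685, 0.34356416]), np.float64(40.997422647012705)) [-0.65256145 -0.01184533 -0.7958765 ] [ 0.44 -0.13 -1.16  1.64 -0.12  1.55 -1.57]
side [268 231   9   6  22] [271.9 233.1] [0.571 0.028 0.02 ]
side [310 230   7   6  29] [313.3 232.4] [ 0.458 -0.002  0.02 ]
side [307 240  14   5  34] [313.3 241.9] [0.445 0.051 0.02 ]
side [350 329   8  11  64] [353.5 334.1] [0.288 0.365 0.02 ]
side [365 344  20  26 354] [376.2 354. ] [0.244 0.403 0.02 ]
side [288 353  10  12  84] [292.6 358.5] [0.378 0.444 0.02 ]
top [187 183  48  52 765] [212.4 208.1] [0.416 0.305 0.02 ]
top [170 220   8  10  20] [174.4 224.3] [0.373 0.413 0.02 ]
top [178 228   8   9  15] [181.5 232. ] [0.35  0.392 0.02 ]
[314.73337295 328.99990313] [192.12156074 228.17916145]
```

```bash
python3 - <<'E'
from h import *
H=lambda f:cv2.cvtColor(cv2.imread("pics/"+f),cv2.COLOR_BGR2HSV)
a4=H("s4.png");a6=H("s6.png");t6=H("t6.png");t0=H("top0.png")
print("ref hang",a4[284:290,312:318].mean((0,1)))
u,v=proj("side",(.3357+.0056,.3385+.005,.165)).astype(int);print(u,v,"now under hook",a6[v-2:v+3,u-2:u+3].mean((0,1)))
u,v=proj("top",(.361,.364,.02)).round().astype(int)
for n,t in(("t0",t0),("t6",t6)): print(n);[print(*["%3d/%3d/%3d"%tuple(t[y,x]) for x in range(u-9,u+10,2)]) for y in range(v-9,v+10,2)]
E
```

```text
ref hang [ 12.97222222 133.08333333 104.77777778]
327 254 now under hook [ 16.4   38.2  214.44]
t0
 26/105/173  25/108/172  24/108/172  23/110/172  22/114/172  23/113/173  24/108/173  25/106/173  25/106/171  26/104/172
 25/108/172  24/109/173  22/113/174  21/116/171  23/113/173  24/108/173  25/107/172  25/106/171  26/103/171  28/ 99/172
 24/111/174  23/116/172  22/115/173  23/111/172  24/107/172  24/108/173  25/105/172  26/102/173  28/ 99/170  26/101/172
 22/116/172  22/115/171  23/110/171  24/109/171  25/106/173  25/107/172  26/100/173  27/104/172  23/111/173  21/119/174
 22/113/162  23/111/174  24/109/173  25/108/173  25/106/171  27/103/173  26/104/172  22/115/173  21/120/172  19/121/173
 21/120/136  24/109/171  25/107/172  25/105/172  27/104/172  26/105/173  21/113/173  20/119/173  20/120/172  21/116/172
 18/129/117  23/114/145  25/104/172  27/101/172  26/106/171  22/115/171  20/120/174  20/119/172  21/118/173  24/111/172
 16/126/111  17/123/122  24/112/148  25/108/170  22/115/173  20/122/172  20/121/173  21/117/172  23/109/173  25/104/172
 17/120/ 85  17/130/112  18/125/118  21/1
[... 701 characters left out ...]
/139  13/103/111  13/160/124  13/104/108  14/101/ 88  14/169/ 80  15/174/ 79  14/146/ 70  17/133/ 90
 20/120/132  20/106/139  13/ 99/118  13/175/124  13/172/126  13/169/118  14/172/ 83  14/152/ 72  17/137/ 84  20/121/133
 18/126/121  21/109/138  23/ 97/124  18/137/121  14/189/140  14/188/137  14/181/103  19/131/ 97  21/117/153  23/111/172
 17/129/113  18/126/123  23/109/145  23/116/161  17/149/154  14/172/139  16/145/104  22/114/150  24/108/179  25/105/178
 18/129/ 87  17/129/115  17/126/125  20/120/160  20/123/172  20/126/162  22/115/159  24/108/177  25/105/179  25/105/177
 17/118/ 67  18/127/ 86  16/129/109  18/126/121  21/123/158  22/115/177  24/105/179  26/106/178  25/105/178  25/105/177
```

```bash
python3 - <<'E'
from h import *
plan((.415,.16,.36,10,5),(.455,-.03,.36,-27,5),(.421,-.225,.34,-58,5))
E
```

```text
from [0.3373 0.3399 0.3454] 40.99
off [[-11.9, 37.4, -2.9], [-23.7, 74.7, -5.8], [-35.6, 112.1, -8.7], [-47.5, 149.4, -11.7], [-59.4, 186.8, -14.6]] yaw [6.2, 12.4, 18.6, 24.8, 31.0]
off [[1.3, 38.8, -0.0], [2.6, 77.6, -0.0], [3.8, 116.4, -0.0], [5.1, 155.2, -0.0], [6.4, 194.1, -0.0]] yaw [7.4, 14.8, 22.2, 29.6, 37.0]
off [[11.6, 37.8, 4.0], [23.3, 75.7, 8.0], [34.9, 113.5, 12.0], [46.6, 151.3, 16.0], [58.2, 189.2, 20.0]] yaw [6.2, 12.4, 18.6, 24.8, 31.0]
```

Call:
send_rows --hand '[-1,-1,-1,-1,-1]' --pt "-12 37 -3" --pt "-24 75 -6" --pt "-35.5 112 -9" --pt "-47.5 149.5 -12" --pt "-59.5 187 -15" --yaw '[6,12.5,18.5,25,31]'

```text
time: 12.8
eef_pos: [0.4134, 0.1564, 0.355]
eef_rot: [0.996, 0.085, -0.0, 0.001]
ft_force: [0.8, 0.3, -1.5]
gripper_width: 0.0213
gripper_force: 59.2
```

Call:
send_rows --hand '[-1,-1,-1,-1,-1]' --pt "1 39 0" --pt "2.5 78 0" --pt "4 116.5 0" --pt "5 155 0" --pt "6.5 194 0" --yaw '[7.5,15,22,29.5,37]'

```text
time: 13.3
eef_pos: [0.4532, -0.0334, 0.3549]
eef_rot: [0.972, -0.236, -0.0, 0.0]
ft_force: [0.7, 0.0, -1.1]
gripper_width: 0.0211
gripper_force: 59.2
```

Call:
send_rows --hand '[-1,-1,-1,-1,-1]' --pt "11.5 38 4" --pt "24 80 8" --pt "40 130 14" --pt "53 171 18" --pt "58 189 20" --yaw '[6,12.5,20,27,31]'

```text
time: 13.8
eef_pos: [0.4168, -0.2318, 0.3337]
eef_rot: [0.872, -0.49, -0.001, 0.001]
ft_force: [-0.1, 0.1, -0.9]
gripper_width: 0.0213
gripper_force: 59.3
```

Call:
send_rows --hand '[-1,-1]' --pt "0 0 0" --pt "0 0 0" --yaw '[0,0]'

```text
time: 14.0
eef_pos: [0.4193, -0.2261, 0.3349]
eef_rot: [0.875, -0.484, -0.001, -0.0]
ft_force: [0.1, 1.2, -0.5]
gripper_width: 0.0214
gripper_force: 59.3
```

```bash
python3 - <<'E'
from h import *
p,h=now();print(p,h,env.observe()["ft_force"])
im=cv2.cvtColor(snap("side"),cv2.COLOR_BGR2GRAY)
plan((.4208,-.2251,.20,-58,5),(.4208,-.2251,.18,-58,3),(.4295,-.2391,.18,-58,4))
E
```

```text
[ 0.41930084 -0.2261286   0.33489261] -57.938452243299835 [ 0.08103861  1.18603466 -0.47227039]
from [ 0.4197 -0.2254  0.3353] -57.84
off [[0.1, -0.2, 27.1], [0.1, -0.4, 54.1], [0.2, -0.6, 81.2], [0.3, -0.8, 108.3], [0.3, -1.0, 135.3]] yaw [0.0, 0.1, 0.1, 0.1, 0.2]
off [[0.0, 0.0, 6.7], [0.0, 0.0, 13.3], [0.0, 0.0, 20.0]] yaw [0.0, 0.0, 0.0]
off [[4.1, 0.0, -0.0], [8.2, 0.0, -0.0], [12.4, 0.0, -0.0], [16.5, 0.0, -0.0]] yaw [0.0, 0.0, 0.0, 0.0]
```

Call:
send_rows --hand '[-1,-1,-1,-1,-1]' --pt "0 -1 20" --pt "0 -1 50" --pt "0 -1 80" --pt "0 -1 110" --pt "0 -1 135" --yaw '[0,0,0,0,0]'

```text
time: 14.55
eef_pos: [0.4205, -0.2241, 0.1995]
eef_rot: [0.876, -0.483, -0.0, 0.0]
ft_force: [-0.0, -0.3, -1.5]
gripper_width: 0.0212
gripper_force: 59.4
```

Call:
send_rows --hand '[-1,-1,-1,-1]' --pt "0 0 8" --pt "0 0 16" --pt "0 0 20" --pt "0 0 20" --yaw '[0,0,0,0]'

```text
time: 14.95
eef_pos: [0.4207, -0.2261, 0.1813]
eef_rot: [0.875, -0.484, 0.0, 0.0]
ft_force: [-0.8, 0.3, -0.7]
gripper_width: 0.0216
gripper_force: 59.3
```

Call:
send_rows --hand '[-1,-1,-1,-1,-1]' --pt "5 0 0" --pt "10 0 0" --pt "14 0 0" --pt "17 0 0" --pt "17 0 0" --yaw '[0,0,0,0,0]'

```text
time: 15.45
eef_pos: [0.4294, -0.2412, 0.1809]
eef_rot: [0.875, -0.485, 0.0, -0.0]
ft_force: [-0.4, -0.2, -1.7]
gripper_width: 0.0209
gripper_force: 59.3
```

Call:
send_rows --hand '[-1,-1,-1,-1,-1]' --pt "0 0 -5" --pt "0 0 -11" --pt "0 0 -18" --pt "0 0 -28" --pt "0 0 -40" --yaw '[0,0,0,0,0]'

```text
time: 15.95
eef_pos: [0.4291, -0.2405, 0.2217]
eef_rot: [0.875, -0.485, -0.0, 0.0]
ft_force: [0.4, 0.6, -1.8]
gripper_width: 0.0209
gripper_force: 59.3
```

Call:
send_rows --hand '[-1,-1,-1,-1,-1]' --pt "0 0 -20" --pt "0 0 -45" --pt "0 0 -70" --pt "0 0 -100" --pt "0 0 -130" --yaw '[0,0,0,0,0]'

```text
time: 16.45
eef_pos: [0.429, -0.2404, 0.3529]
eef_rot: [0.875, -0.485, 0.0, 0.0]
ft_force: [-0.2, -1.1, -1.7]
gripper_width: 0.0212
gripper_force: 59.3
```

```bash
cat >> h.py <<'E'
def hung(f=None):
    "mean HSV just below the hook, where a hung stamp shows (about 13,133,105)"
    im=snap("side",f); p,h=now(); q=p-[0,0,.142+.037]+.0075*hx(h); u,v=proj("side",q).round().astype(int)
    return cv2.cvtColor(im,cv2.COLOR_BGR2HSV)[v-2:v+3,u-2:u+3].mean((0,1)).round(0)
E
python3 - <<'E'
from h import *
print(hung("s7.png"),now(),env.observe()["ft_force"])
plan((.47,-.12,.40,-40,4),(.455,.01,.40,-10,5),(.42,.13,.40,10,4),(.40,.24,.36,30,4),(.3892,.3196,.30,41.2,4))
E
```

```text
[ 13. 128.  93.] (array([ 0.43091703, -0.24138683,  0.35832462]), np.float64(-57.994194402198374)) [1.28139234 0.09593435 3.29597099]
from [ 0.4309 -0.2414  0.3583] -57.99
off [[-20.6, -24.4, -10.4], [-41.1, -48.7, -20.8], [-61.7, -73.1, -31.3], [-82.2, -97.5, -41.7]] yaw [-4.5, -9.0, -13.5, -18.0]
off [[-19.0, -18.0, -0.0], [-38.0, -36.0, -0.0], [-57.0, -54.0, -0.0], [-76.0, -72.0, -0.0], [-95.1, -89.9, -0.0]] yaw [-6.0, -12.0, -18.0, -24.0, -30.0]
off [[-13.8, -28.0, -0.0], [-27.7, -56.0, -0.0], [-41.5, -84.1, -0.0], [-55.3, -112.1, -0.0]] yaw [-5.0, -10.0, -15.0, -20.0]
off [[-0.1, -28.0, 10.0], [-0.3, -55.9, 20.0], [-0.4, -83.9, 30.0], [-0.6, -111.8, 40.0]] yaw [-5.0, -10.0, -15.0, -20.0]
off [[7.6, -18.6, 15.0], [15.2, -37.2, 30.0], [22.8, -55.8, 45.0], [30.4, -74.3, 60.0]] yaw [-2.8, -5.6, -8.4, -11.2]
```

Colour below the hook matches a hung stamp. Carry to box place 2.

Call:
send_rows --hand '[-1,-1,-1,-1,-1]' --pt "-12 -14 -8" --pt "-29 -34 -17" --pt "-47 -55 -26" --pt "-65 -77 -35" --pt "-82 -97.5 -41.5" --yaw '[-3,-7,-11,-14.5,-18]'

```text
time: 17.0
eef_pos: [0.4693, -0.1155, 0.3931]
eef_rot: [0.941, -0.338, 0.0, 0.0]
ft_force: [0.3, -0.5, -2.3]
gripper_width: 0.0212
gripper_force: 59.3
```

Call:
send_rows --hand '[-1,-1,-1,-1,-1]' --pt "-19 -18 0" --pt "-38 -36 0" --pt "-57 -54 0" --pt "-76 -72 0" --pt "-95 -90 0" --yaw '[-6,-12,-18,-24,-30]'

```text
time: 17.5
eef_pos: [0.4532, 0.0137, 0.3924]
eef_rot: [0.997, -0.083, -0.0, 0.0]
ft_force: [0.6, -0.2, -1.4]
gripper_width: 0.0215
gripper_force: 59.3
```

Call:
send_rows --hand '[-1,-1,-1,-1]' --pt "-14 -28 0" --pt "-28 -56 0" --pt "-41.5 -84 0" --pt "-55.5 -112 0" --yaw '[-5,-10,-15,-20]'

```text
time: 17.9
eef_pos: [0.4172, 0.1336, 0.3923]
eef_rot: [0.996, 0.091, -0.0, 0.0]
ft_force: [1.0, 0.3, -1.8]
gripper_width: 0.0218
gripper_force: 59.3
```

Call:
send_rows --hand '[-1,-1,-1,-1]' --pt "0 -28 10" --pt "0 -56 20" --pt "0 -84 30" --pt "-0.5 -112 40" --yaw '[-5,-10,-15,-20]'

```text
time: 18.3
eef_pos: [0.3969, 0.2436, 0.352]
eef_rot: [0.965, 0.263, 0.0, 0.0]
ft_force: [0.6, 0.1, -1.5]
gripper_width: 0.0216
gripper_force: 59.3
```

Call:
send_rows --hand '[-1,-1,-1,-1,-1]' --pt "9 -22 15" --pt "17 -41 30" --pt "24 -58 42" --pt "29 -70 54" --pt "30.5 -74.5 60" --yaw '[-3,-6,-8.5,-11,-11]'

```text
time: 18.8
eef_pos: [0.3852, 0.3232, 0.2916]
eef_rot: [0.935, 0.353, -0.001, -0.001]
ft_force: [0.1, 0.1, -1.3]
gripper_width: 0.0214
gripper_force: 59.2
```

```bash
python3 - <<'E'
from h import *
print(hung("s8.png"),env.observe()["joints"].round(2))
plan((.3892,.3196,.21,41.2,5),(.3892,.3196,.18,41.2,5))
E
```

```text
[ 13. 134. 101.] [ 0.42  0.04 -1.18  1.68  0.04  1.44 -1.62]
from [0.3852 0.3227 0.291 ] 41.28
off [[0.2, 1.0, 16.2], [0.4, 2.0, 32.4], [0.6, 3.0, 48.6], [0.8, 4.0, 64.8], [1.0, 5.0, 81.0]] yaw [0.0, 0.0, 0.1, 0.1, 0.1]
off [[0.0, 0.0, 6.0], [0.0, 0.0, 12.0], [0.0, 0.0, 18.0], [0.0, 0.0, 24.0], [0.0, 0.0, 30.0]] yaw [0.0, 0.0, 0.0, 0.0, 0.0]
```

Call:
send_rows --hand '[-1,-1,-1,-1,-1]' --pt "0 1 18" --pt "0 2 36" --pt "0.5 3 54" --pt "1 4 72" --pt "1 5 82" --yaw '[0,0,0,0,0]'

```text
time: 19.35
eef_pos: [0.3912, 0.3167, 0.2094]
eef_rot: [0.937, 0.35, -0.001, 0.0]
ft_force: [-0.0, -0.1, -0.7]
gripper_width: 0.0212
gripper_force: 59.3
```

Call:
send_rows --hand '[-1,-1,-1,-1,-1]' --pt "0 0 6" --pt "0 0 12" --pt "0 0 19" --pt "0 0 29" --pt "0 0 30" --yaw '[0,0,0,0,0]'

```text
time: 19.85
eef_pos: [0.391, 0.3169, 0.1792]
eef_rot: [0.937, 0.35, -0.001, 0.0]
ft_force: [-0.0, 0.3, -1.0]
gripper_width: 0.0211
gripper_force: 59.3
```

Call:
send_rows --hand '[-1,-1,-1,-1,-1]' --pt "0 0 0" --pt "-7 0 0" --pt "-14 0 0" --pt "-21 0 0" --pt "-28 0 0" --yaw '[0,0,0,0,0]'

```text
time: 20.35
eef_pos: [0.3698, 0.2986, 0.1804]
eef_rot: [0.937, 0.35, 0.0, 0.0]
ft_force: [0.3, -1.2, -1.4]
gripper_width: 0.0212
gripper_force: 59.3
```

Call:
send_rows --hand '[-1,-1,-1,-1,-1]' --pt "0 0 0" --pt "0 0 -35" --pt "0 0 -80" --pt "0 0 -125" --pt "0 0 -160" --yaw '[0,0,0,0,0]'

```text
time: 20.85
eef_pos: [0.3705, 0.2995, 0.3431]
eef_rot: [0.937, 0.35, 0.002, 0.001]
ft_force: [0.4, -0.1, -0.4]
gripper_width: 0.0211
gripper_force: 59.4
```

```bash
python3 - <<'E'
from h import *
print(hung("s9.png"),env.observe()["ft_force"])
a=hx(-62); ap=np.array([.3537,-.3148,0]); s=ap-.024*a; e=ap-.0075*a; print(s,e)
plan((.42,.16,.36,10,5),(.455,-.03,.36,-27,5),(.42,-.20,.36,-50,5),(s[0],s[1],.34,-62,4))
E
```

```text
[ 14. 120. 127.] [1.08938839 1.02758116 3.44206106]
[ 0.34243268 -0.29360926  0.        ] [ 0.35017896 -0.30817789  0.        ]
from [0.3725 0.3008 0.3479] 41.0
off [[-11.3, 27.5, -2.4], [-22.6, 55.0, -4.8], [-33.9, 82.5, -7.2], [-45.3, 110.0, -9.6], [-56.6, 137.4, -12.1]] yaw [6.2, 12.4, 18.6, 24.8, 31.0]
off [[0.3, 38.6, -0.0], [0.6, 77.3, -0.0], [0.9, 115.9, -0.0], [1.2, 154.6, -0.0], [1.5, 193.2, -0.0]] yaw [7.4, 14.8, 22.2, 29.6, 37.0]
off [[9.2, 33.5, -0.0], [18.4, 66.9, -0.0], [27.6, 100.4, -0.0], [36.8, 133.9, -0.0], [46.0, 167.4, -0.0]] yaw [4.6, 9.2, 13.8, 18.4, 23.0]
off [[5.5, 29.9, 5.0], [10.9, 59.8, 10.0], [16.4, 89.7, 15.0], [21.8, 119.6, 20.0]] yaw [3.0, 6.0, 9.0, 12.0]
```

```bash
python3 - <<'E'
from h import *
a=cv2.imread("pics/s9.png");b=snap("top","t9.png")
f=lambda im,x0,y0,x1,y1,k:cv2.resize(im[y0:y1,x0:x1],None,fx=k,fy=k,interpolation=cv2.INTER_CUBIC)
cv2.imwrite("pics/c9.png",np.hstack([f(a,230,150,360,300,3),f(b,140,130,270,280,3)]))
E
```

```text
(no output)
```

View pics/c9.png

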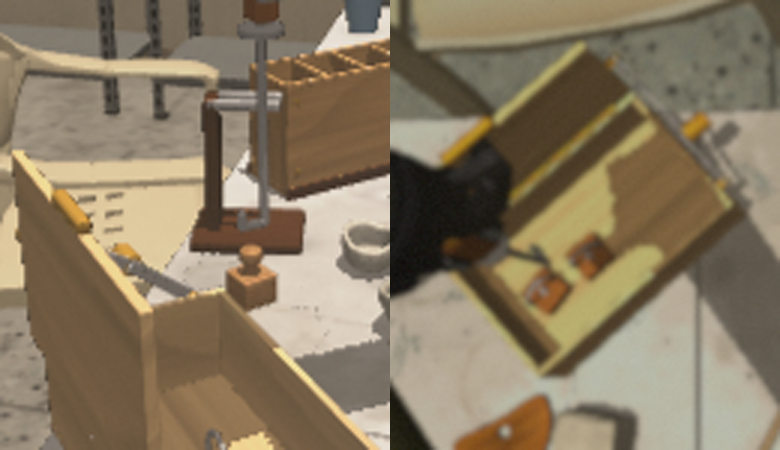

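Both stamps sit in the box (crop ~(545,288),(590,255)) and the hook is free (the brown was the stand base behind). On to well 1.

Call:
send_rows --hand '[-1,-1,-1,-1,-1]' --pt "-11 27.5 -2.5" --pt "-22.5 55 -5" --pt "-34 82.5 -7" --pt "-45 110 -10" --pt "-56.5 137.5 -12" --yaw '[6,12.5,18.5,25,31]'

```text
time: 21.45
eef_pos: [0.4179, 0.157, 0.3516]
eef_rot: [0.996, 0.085, -0.0, 0.0]
ft_force: [-0.0, 0.0, 0.5]
gripper_width: 0.0215
gripper_force: 59.3
```

Call:
send_rows --hand '[-1,-1,-1,-1,-1]' --pt "0 38.5 0" --pt "0.5 77 0" --pt "1 116 0" --pt "1 154.5 0" --pt "1.5 193 0" --yaw '[7.5,15,22,29.5,37]'

```text
time: 21.95
eef_pos: [0.4527, -0.0331, 0.3514]
eef_rot: [0.972, -0.236, -0.0, 0.0]
ft_force: [0.2, 1.0, -1.7]
gripper_width: 0.0211
gripper_force: 59.3
```

Call:
send_rows --hand '[-1,-1,-1,-1,-1]' --pt "9 33.5 0" --pt "18.5 67 0" --pt "27.5 100.5 0" --pt "37 134 0" --pt "46 167.5 0" --yaw '[4.5,9,14,18.5,23]'

```text
time: 22.45
eef_pos: [0.4172, -0.2029, 0.3513]
eef_rot: [0.906, -0.424, -0.0, 0.0]
ft_force: [-0.2, 1.1, -1.1]
gripper_width: 0.0213
gripper_force: 59.3
```

Call:
send_rows --hand '[-1,-1,-1,-1,-1]' --pt "6 35 5" --pt "13 70 12" --pt "18 100 16" --pt "22 119.5 20" --pt "22 119.5 20" --yaw '[3,7,10,12,12]'

```text
time: 22.95
eef_pos: [0.3383, -0.2974, 0.3309]
eef_rot: [0.856, -0.517, -0.001, 0.0]
ft_force: [0.1, 0.4, -0.9]
gripper_width: 0.0211
gripper_force: 59.4
```

```bash
python3 - <<'E'
from h import *
snap("side"); print(env.observe()["joints"].round(2))
plan((.3424,-.2936,.20,-62,5))
E
```

```text
[ 1.16 -0.13 -0.45  1.73 -0.06  1.53 -1.94]
from [ 0.3401 -0.2957  0.3315] -62.08
off [[-0.2, -0.6, 26.3], [-0.3, -1.2, 52.6], [-0.5, -1.8, 78.9], [-0.6, -2.4, 105.2], [-0.8, -3.1, 131.5]] yaw [-0.0, -0.0, -0.1, -0.1, -0.1]
```

Call:
send_rows --hand '[-1,-1,-1,-1,-1]' --pt "0 -2 0" --pt "0 -2 20" --pt "0 -2 55" --pt "0 -2 95" --pt "0 -2 131" --yaw '[0,0,0,0,0]'

```text
time: 23.5
eef_pos: [0.3438, -0.2929, 0.2002]
eef_rot: [0.858, -0.513, 0.001, 0.0]
ft_force: [0.5, -0.6, -0.8]
gripper_width: 0.021
gripper_force: 59.4
```

Call:
send_rows --hand '[-1,-1,-1,-1]' --pt "0 0 8" --pt "0 0 16" --pt "0 0 20" --pt "0 0 20" --yaw '[0,0,0,0]'

```text
time: 23.9
eef_pos: [0.3432, -0.2948, 0.1824]
eef_rot: [0.857, -0.515, 0.001, 0.0]
ft_force: [1.1, -0.4, -1.2]
gripper_width: 0.0214
gripper_force: 59.3
```

Call:
send_rows --hand '[-1,-1,-1,-1,-1]' --pt "5 0 0" --pt "10 0 0" --pt "14 0 0" --pt "17 0 0" --pt "17 0 0" --yaw '[0,0,0,0,0]'

```text
time: 24.4
eef_pos: [0.3505, -0.31, 0.1813]
eef_rot: [0.857, -0.515, 0.0, -0.0]
ft_force: [0.3, 0.1, -1.0]
gripper_width: 0.0212
gripper_force: 59.3
```

Call:
send_rows --hand '[-1,-1,-1,-1,-1]' --pt "0 0 -5" --pt "0 0 -11" --pt "0 0 -18" --pt "0 0 -28" --pt "0 0 -40" --yaw '[0,0,0,0,0]'

```text
time: 24.9
eef_pos: [0.3502, -0.3094, 0.2222]
eef_rot: [0.857, -0.515, -0.0, 0.0]
ft_force: [0.4, -0.4, -1.3]
gripper_width: 0.0213
gripper_force: 59.3
```

Call:
send_rows --hand '[-1,-1,-1,-1,-1]' --pt "0 0 -20" --pt "0 0 -45" --pt "0 0 -70" --pt "0 0 -100" --pt "0 0 -135" --yaw '[0,0,0,0,0]'

```text
time: 25.4
eef_pos: [0.3499, -0.3091, 0.3579]
eef_rot: [0.857, -0.515, -0.0, 0.0]
ft_force: [1.0, -0.3, -0.9]
gripper_width: 0.0212
gripper_force: 59.3
```

```bash
python3 - <<'E'
from h import *
print(hung("s10.png"))
plan((.42,-.20,.40,-48,5),(.47,-.07,.40,-20,5),(.445,.07,.40,2,5),(.43,.19,.36,25,5),(.4235,.2805,.30,41.2,4))
E
```

```text
[ 14. 114.  96.]
from [ 0.3518 -0.3107  0.3644] -61.99
off [[-13.1, -22.4, -7.1], [-26.3, -44.9, -14.2], [-39.4, -67.3, -21.3], [-52.5, -89.7, -28.5], [-65.7, -112.2, -35.6]] yaw [-2.8, -5.6, -8.4, -11.2, -14.0]
off [[-12.6, -24.8, -0.0], [-25.3, -49.7, -0.0], [-37.9, -74.5, -0.0], [-50.5, -99.3, -0.0], [-63.2, -124.1, -0.0]] yaw [-5.6, -11.2, -16.8, -22.4, -28.0]
off [[-14.3, -24.6, -0.0], [-28.6, -49.2, -0.0], [-42.8, -73.8, -0.0], [-57.1, -98.4, -0.0], [-71.4, -123.0, -0.0]] yaw [-4.4, -8.8, -13.2, -17.6, -22.0]
off [[-2.2, -24.1, 8.0], [-4.3, -48.2, 16.0], [-6.5, -72.3, 24.0], [-8.6, -96.4, 32.0], [-10.8, -120.5, 40.0]] yaw [-4.6, -9.2, -13.8, -18.4, -23.0]
off [[8.1, -21.2, 15.0], [16.2, -42.4, 30.0], [24.3, -63.6, 45.0], [32.4, -84.8, 60.0]] yaw [-4.0, -8.1, -12.1, -16.2]
```

Call:
send_rows --hand '[-1,-1,-1,-1,-1]' --pt "-9 -16 -7" --pt "-23 -39 -14" --pt "-37 -63 -21" --pt "-52 -88 -28.5" --pt "-65.5 -112 -35.5" --yaw '[-2,-5,-8,-11,-14]'

```text
time: 25.95
eef_pos: [0.4199, -0.1947, 0.3919]
eef_rot: [0.915, -0.403, -0.0, -0.0]
ft_force: [-0.1, 0.2, -1.2]
gripper_width: 0.0218
gripper_force: 59.3
```

Call:
send_rows --hand '[-1,-1,-1,-1,-1]' --pt "-12.5 -25 0" --pt "-25 -49.5 0" --pt "-38 -74.5 0" --pt "-50.5 -99 0" --pt "-63 -124 0" --yaw '[-5.5,-11,-17,-22.5,-28]'

```text
time: 26.45
eef_pos: [0.4686, -0.0649, 0.3915]
eef_rot: [0.986, -0.169, -0.001, 0.0]
ft_force: [0.5, -0.5, -1.1]
gripper_width: 0.0215
gripper_force: 59.3
```

Call:
send_rows --hand '[-1,-1,-1,-1,-1]' --pt "-14 -24.5 0" --pt "-28.5 -49 0" --pt "-43 -74 0" --pt "-57 -98.5 0" --pt "-71.5 -123 0" --yaw '[-4.5,-9,-13,-17.5,-22]'

```text
time: 26.95
eef_pos: [0.4425, 0.0738, 0.3917]
eef_rot: [1.0, 0.021, -0.0, 0.0]
ft_force: [0.8, 0.5, -2.2]
gripper_width: 0.0213
gripper_force: 59.3
```

Call:
send_rows --hand '[-1,-1,-1,-1,-1]' --pt "-2 -24 8" --pt "-4 -48 16" --pt "-6.5 -72 24" --pt "-8.5 -96.5 32" --pt "-11 -120.5 40" --yaw '[-4.5,-9,-14,-18.5,-23]'

```text
time: 27.45
eef_pos: [0.4275, 0.1923, 0.3506]
eef_rot: [0.976, 0.219, -0.0, -0.0]
ft_force: [0.6, -0.1, -1.1]
gripper_width: 0.0212
gripper_force: 59.3
```

Call:
send_rows --hand '[-1,-1,-1,-1,-1]' --pt "8 -21 15" --pt "16 -42 30" --pt "24 -62 42" --pt "30 -78 54" --pt "32.5 -85 60" --yaw '[-4,-8,-12,-15,-16]'

```text
time: 27.95
eef_pos: [0.42, 0.2836, 0.2902]
eef_rot: [0.936, 0.353, -0.001, -0.001]
ft_force: [0.0, 0.1, -0.9]
gripper_width: 0.0217
gripper_force: 59.2
```

```bash
python3 - <<'E'
from h import *
print(hung("s11.png"))
plan((.4235,.2805,.21,41.2,5))
E
```

```text
[ 13. 138. 101.]
from [0.4197 0.2836 0.2897] 41.34
off [[0.2, 1.0, 15.9], [0.3, 1.9, 31.9], [0.5, 2.9, 47.8], [0.6, 3.8, 63.8], [0.8, 4.8, 79.7]] yaw [0.0, 0.1, 0.1, 0.1, 0.1]
```

Stamp 3 hung; same lowering and unhooking.

Call:
send_rows --hand '[-1,-1,-1,-1,-1]' --pt "0 1 18" --pt "0 2 36" --pt "0.5 3 54" --pt "0.5 4 72" --pt "0.5 5 80" --yaw '[0,0,0,0,0]'

```text
time: 28.5
eef_pos: [0.425, 0.2767, 0.2103]
eef_rot: [0.937, 0.35, -0.001, 0.0]
ft_force: [0.1, -0.2, -2.0]
gripper_width: 0.0214
gripper_force: 59.3
```

Call:
send_rows --hand '[-1,-1,-1,-1,-1]' --pt "0 0 6" --pt "0 0 12" --pt "0 0 19" --pt "0 0 29" --pt "0 0 30" --yaw '[0,0,0,0,0]'

```text
time: 29.0
eef_pos: [0.4247, 0.2777, 0.1806]
eef_rot: [0.937, 0.35, -0.001, 0.0]
ft_force: [1.2, -0.3, -1.9]
gripper_width: 0.0215
gripper_force: 59.3
```

Call:
send_rows --hand '[-1,-1,-1,-1,-1]' --pt "0 0 0" --pt "-7 0 0" --pt "-14 0 0" --pt "-21 0 0" --pt "-28 0 0" --yaw '[0,0,0,0,0]'

```text
time: 29.5
eef_pos: [0.4036, 0.2592, 0.1819]
eef_rot: [0.937, 0.35, 0.0, 0.0]
ft_force: [-1.3, -0.2, -1.0]
gripper_width: 0.0213
gripper_force: 59.3
```

Call:
send_rows --hand '[-1,-1,-1,-1,-1]' --pt "0 0 0" --pt "0 0 -35" --pt "0 0 -80" --pt "0 0 -125" --pt "0 0 -160" --yaw '[0,0,0,0,0]'

```text
time: 30.0
eef_pos: [0.4043, 0.2601, 0.3446]
eef_rot: [0.937, 0.35, 0.002, 0.001]
ft_force: [0.5, 0.1, -1.1]
gripper_width: 0.021
gripper_force: 59.4
```

```bash
python3 - <<'E'
from h import *
print(hung("s12.png"))
plan((.40,.12,.34,26,5),(.4185,-.0793,.31,10,5),(.4185,-.0793,.195,10,5),(.461,-.072,.195,10,4),(.461,-.072,.172,10,4))
E
```

```text
[ 12. 129.  97.]
from [0.4064 0.2613 0.3495] 40.99
off [[-19.5, 20.5, 1.9], [-39.0, 41.0, 3.8], [-58.5, 61.5, 5.7], [-78.0, 82.0, 7.6], [-97.6, 102.5, 9.5]] yaw [3.0, 6.0, 9.0, 12.0, 15.0]
off [[-14.1, 37.4, 6.0], [-28.3, 74.9, 12.0], [-42.4, 112.3, 18.0], [-56.6, 149.8, 24.0], [-70.7, 187.2, 30.0]] yaw [3.2, 6.4, 9.6, 12.8, 16.0]
off [[0.0, 0.0, 23.0], [0.0, 0.0, 46.0], [0.0, 0.0, 69.0], [0.0, 0.0, 92.0], [0.0, 0.0, 115.0]] yaw [0.0, 0.0, 0.0, 0.0, 0.0]
off [[10.8, 0.0, -0.0], [21.6, 0.1, -0.0], [32.3, 0.1, -0.0], [43.1, 0.2, -0.0]] yaw [0.0, 0.0, 0.0, 0.0]
off [[0.0, 0.0, 5.8], [0.0, 0.0, 11.5], [0.0, 0.0, 17.3], [0.0, 0.0, 23.0]] yaw [0.0, 0.0, 0.0, 0.0]
```

```bash
python3 - <<'E'
from h import *
a=cv2.imread("pics/s12.png");b=snap("top","t12.png")
h=cv2.cvtColor(b,cv2.COLOR_BGR2HSV); m=cv2.inRange(h,(9,150,75),(16,255,255))
N,l,s,c=cv2.connectedComponentsWithStats(m)
for i in range(1,N):
    if s[i,4]>15 and 150<c[i][0]<330 and 140<c[i][1]<270: print(s[i],c[i].round(1),onz("top",*c[i],.022).round(3))
f=lambda im,x0,y0,x1,y1,k:cv2.resize(im[y0:y1,x0:x1],None,fx=k,fy=k,interpolation=cv2.INTER_CUBIC)
cv2.imwrite("pics/c12.png",np.hstack([f(a,230,150,360,300,3),f(b,140,130,310,280,3)][:2]))
E
```

```text
[294 191  12  12  70] [299.2 196.3] [0.443 0.055 0.022]
[217 201  11  10  59] [221.9 205.5] [0.423 0.277 0.022]
[203 212  11  11  66] [208.2 217. ] [0.391 0.316 0.022]
[188 222  12  12  72] [193.6 227.9] [0.361 0.357 0.022]
[187 263   6  11  41] [190.1 267.1] [0.251 0.365 0.022]
```

View pics/c12.png

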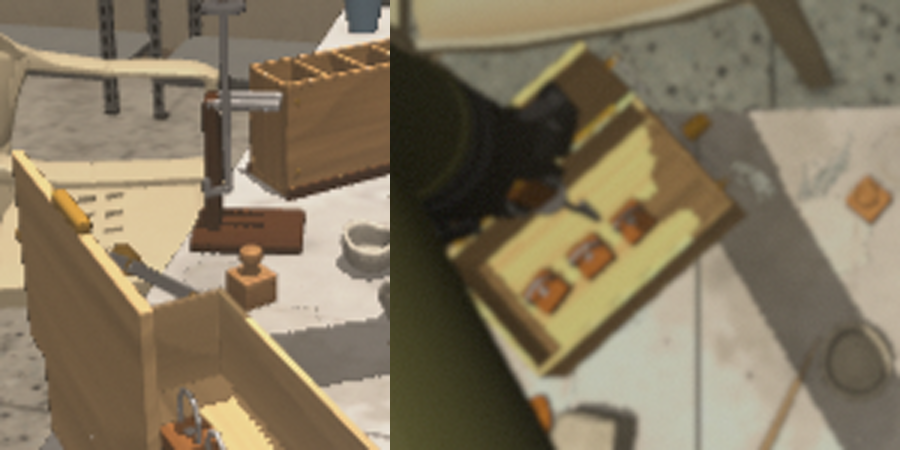

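All three stamps are in the box in a row (top crop (548,290),(590,255),(632,222)). Hanging the picker back.

Call:
send_rows --hand '[-1,-1,-1,-1,-1]' --pt "-19.5 20.5 2" --pt "-39 41 4" --pt "-58.5 61.5 6" --pt "-78 82 8" --pt "-97.5 102.5 9.5" --yaw '[3,6,9,12,15]'

```text
time: 30.6
eef_pos: [0.3972, 0.1171, 0.3314]
eef_rot: [0.975, 0.224, -0.0, 0.0]
ft_force: [0.6, 0.7, -1.2]
gripper_width: 0.021
gripper_force: 59.3
```

Call:
send_rows --hand '[-1,-1,-1,-1,-1]' --pt "-14 38 6" --pt "-29 78 12" --pt "-46 122 19" --pt "-60 160 25" --pt "-70.5 187 30" --yaw '[3,6.5,10,13,16]'

```text
time: 31.1
eef_pos: [0.4157, -0.0834, 0.3009]
eef_rot: [0.996, 0.085, -0.001, -0.0]
ft_force: [-0.6, 0.9, -0.3]
gripper_width: 0.0214
gripper_force: 59.3
```

Call:
send_rows --hand '[-1,-1]' --pt "0 0 0" --pt "0 0 0" --yaw '[0,0]'

```text
time: 31.3
eef_pos: [0.4163, -0.0802, 0.3016]
eef_rot: [0.996, 0.087, -0.0, -0.001]
ft_force: [-0.9, 0.3, -0.9]
gripper_width: 0.021
gripper_force: 59.4
```

```bash
python3 - <<'E'
from h import *
plan((.418,-.0795,.193,10,5),(.461,-.072,.193,10,4))
E
```

```text
from [ 0.4163 -0.0802  0.3016] 9.98
off [[0.4, -0.1, 21.7], [0.7, -0.2, 43.5], [1.1, -0.2, 65.2], [1.4, -0.3, 86.9], [1.8, -0.4, 108.6]] yaw [-0.0, -0.0, -0.0, -0.0, -0.0]
off [[10.9, 0.0, -0.0], [21.8, 0.0, -0.0], [32.7, 0.1, -0.0], [43.6, 0.1, -0.0]] yaw [0.0, 0.0, 0.0, 0.0]
```

Call:
send_rows --hand '[-1,-1,-1,-1,-1]' --pt "0 0 25" --pt "1 0 55" --pt "1.5 0 85" --pt "2 0 107" --pt "2 0 107" --yaw '[0,0,0,0,0]'

```text
time: 31.8
eef_pos: [0.4165, -0.078, 0.1927]
eef_rot: [0.996, 0.089, -0.002, -0.001]
ft_force: [0.2, -0.4, -0.6]
gripper_width: 0.0209
gripper_force: 59.3
```

Call:
send_rows --hand '[-1,-1,-1,-1,-1]' --pt "10 0 0" --pt "22 0 0" --pt "33 0 0" --pt "43 0 0" --pt "43 0 0" --yaw '[0,0,0,0,0]'

```text
time: 32.3
eef_pos: [0.4625, -0.0721, 0.1958]
eef_rot: [0.996, 0.088, 0.001, -0.0]
ft_force: [0.0, -0.1, -0.2]
gripper_width: 0.0208
gripper_force: 59.3
```

```bash
python3 - <<'E'
from h import *
print(env.observe()["ft_force"]);plan((.461,-.072,.171,10,4))
E
```

```text
[ 0.04582046 -0.06344639 -0.18349128]
from [ 0.4625 -0.0721  0.1958] 10.09
off [[-0.4, -0.1, 6.2], [-0.8, -0.2, 12.4], [-1.1, -0.2, 18.6], [-1.5, -0.3, 24.8]] yaw [0.0, 0.0, 0.1, 0.1]
```

Call:
send_rows --hand '[-1,-1,-1,-1,-1]' --pt "-0.5 0 6" --pt "-1 0 13" --pt "-1.5 0 19" --pt "-1.5 0 24" --pt "-1.5 0 25" --yaw '[0,0,0,0,0]'

```text
time: 32.8
eef_pos: [0.4586, -0.0731, 0.1704]
eef_rot: [0.996, 0.087, -0.001, 0.0]
ft_force: [-4.9, 0.3, 8.2]
gripper_width: 0.0214
gripper_force: 60.2
```

```bash
python3 - <<'E'
from h import *
print(now(),env.observe()["ft_force"])
E
```

```text
(array([ 0.4586181 , -0.07313182,  0.1704012 ]), np.float64(9.996471129382273)) [-4.85031909  0.33765091  8.22506627]
```

Call:
send_rows --hand '[-0.4,-0.3,-0.1,0.2,0.6]' --pt "0 0 -0.5" --pt "0 0 -0.5" --pt "0 0 -0.5" --pt "0 0 -0.5" --pt "0 0 -0.5" --yaw '[0,0,0,0,0]'

```text
time: 33.3
eef_pos: [0.4593, -0.073, 0.1708]
eef_rot: [0.996, 0.087, 0.0, 0.0]
ft_force: [0.1, 0.2, 0.4]
gripper_width: 0.064
gripper_force: 0.0
```

Call:
send_rows --hand '[0.7,0.7,0.7,0.7,0.7]' --pt "0 0 0" --pt "0 0 -20" --pt "0 0 -55" --pt "0 0 -95" --pt "0 0 -130" --yaw '[0,0,0,0,0]'

```text
time: 33.8
eef_pos: [0.4593, -0.0729, 0.3026]
eef_rot: [0.996, 0.087, 0.0, 0.0]
ft_force: [0.4, 0.6, -0.2]
gripper_width: 0.0726
gripper_force: 0.0
```

```bash
python3 - <<'E'
from h import *
a=snap("side","s13.png"); print(env.observe()["gripper_width"],env.observe()["joints"].round(2))
# rod / handle position in side view vs at start
o=cv2.imread("pics/side0.png"); d=np.abs(a.astype(int)-o).sum(2)[155:240,285:335]
print("changed px in stand region",(d>60).sum(), [tuple(x) for x in np.argwhere(d>60)[:12]+[155,285]])
plan((.43,.0,.30,26,4),(.444,.054,.20,41,5))
E
```

```text
0.07206352005062075 [ 0.76 -0.1  -0.61  1.74 -0.05  1.47 -1.24]
changed px in stand region 333 [(np.int64(159), np.int64(320)), (np.int64(160), np.int64(317)), (np.int64(160), np.int64(318)), (np.int64(160), np.int64(319)), (np.int64(160), np.int64(320)), (np.int64(160), np.int64(321)), (np.int64(161), np.int64(315)), (np.int64(161), np.int64(316)), (np.int64(161), np.int64(317)), (np.int64(161), np.int64(318)), (np.int64(161), np.int64(319)), (np.int64(161), np.int64(320))]
from [ 0.462  -0.0733  0.3085] 10.02
off [[-4.7, -19.4, 2.1], [-9.4, -38.9, 4.2], [-14.0, -58.3, 6.3], [-18.7, -77.8, 8.5]] yaw [-4.0, -8.0, -12.0, -16.0]
off [[7.3, -8.5, 20.0], [14.5, -17.0, 40.0], [21.8, -25.4, 60.0], [29.0, -33.9, 80.0], [36.3, -42.4, 100.0]] yaw [-3.0, -6.0, -9.0, -12.0, -15.0]
```

```bash
python3 - <<'E'
from h import *
for f in("side0.png","s13.png"):
    h=cv2.cvtColor(cv2.imread("pics/"+f),cv2.COLOR_BGR2HSV); m=cv2.inRange(h,(5,170,60),(15,255,220))[155:186,305:330]
    N,l,s,c=cv2.connectedComponentsWithStats(m)
    print(f,[(s[i]+[305,155,0,0,0],c[i]+[305,155]) for i in range(1,N) if s[i,4]>20])
plan((.43,.0,.30,50,5),(.4435,.0535,.20,91,5),(.4435,.0535,.12,131,5),(.4435,.0535,.035,131,4))
E
```

```text
side0.png []
s13.png []
from [ 0.462  -0.0733  0.3085] 10.02
off [[-3.7, -15.6, 1.7], [-7.5, -31.1, 3.4], [-11.2, -46.7, 5.1], [-15.0, -62.2, 6.8], [-18.7, -77.8, 8.5]] yaw [-8.0, -16.0, -24.0, -32.0, -40.0]
off [[9.9, -4.8, 20.0], [19.9, -9.6, 40.0], [29.8, -14.4, 60.0], [39.7, -19.2, 80.0], [49.7, -24.0, 100.0]] yaw [-8.2, -16.4, -24.6, -32.8, -41.0]
off [[0.0, 0.0, 16.0], [0.0, 0.0, 32.0], [0.0, 0.0, 48.0], [0.0, 0.0, 64.0], [0.0, 0.0, 80.0]] yaw [-8.0, -16.0, -24.0, -32.0, -40.0]
off [[0.0, 0.0, 21.2], [0.0, 0.0, 42.5], [0.0, 0.0, 63.7], [0.0, 0.0, 85.0]] yaw [0.0, 0.0, 0.0, 0.0]
```

Call:
send_rows --hand '[0.7,0.7,0.7,0.7,0.7]' --pt "-2 -8 0" --pt "-7 -28 3" --pt "-11 -47 5" --pt "-15 -62 7" --pt "-18.5 -78 8.5" --yaw '[-8,-16,-24,-32,-40]'

```text
time: 34.35
eef_pos: [0.4271, 0.0011, 0.292]
eef_rot: [0.905, 0.425, -0.0, 0.0]
ft_force: [0.4, 0.3, -0.5]
gripper_width: 0.0721
gripper_force: 0.0
```

Call:
send_rows --hand '[0.7,0.7,0.7,0.7,0.7]' --pt "10 -5 20" --pt "20 -9.5 40" --pt "30 -14.5 60" --pt "40 -19 80" --pt "49.5 -24 100" --yaw '[-8,-16.5,-24.5,-33,-41]'

```text
time: 34.85
eef_pos: [0.441, 0.0544, 0.1914]
eef_rot: [0.699, 0.715, 0.0, 0.0]
ft_force: [-0.2, -0.6, 0.7]
gripper_width: 0.0725
gripper_force: 0.0
```

Call:
send_rows --hand '[0.7,0.7,0.7,0.7,0.7]' --pt "0 0 10" --pt "0 0 25" --pt "0 0 40" --pt "0 0 55" --pt "0 0 75" --yaw '[-8,-16,-24,-32,-40]'

```text
time: 35.35
eef_pos: [0.4414, 0.054, 0.117]
eef_rot: [0.412, 0.911, 0.0, 0.001]
ft_force: [-0.3, 0.5, 0.0]
gripper_width: 0.0725
gripper_force: 0.0
```

```bash
python3 - <<'E'
from h import *
a=snap("side","s14.png");b=snap("top","t14.png"); 
h=cv2.cvtColor(b,cv2.COLOR_BGR2HSV); m=cv2.inRange(h,(9,150,75),(16,255,255))
N,l,s,c=cv2.connectedComponentsWithStats(m)
for i in range(1,N):
    if s[i,4]>15 and 150<c[i][0]<380 and 140<c[i][1]<270: print(s[i],c[i].round(1),onz("top",*c[i],.022).round(3))
print(env.observe()["joints"].round(2)); plan((.4435,.0535,.036,131,4))
f=lambda im,x0,y0,x1,y1,k:cv2.resize(im[y0:y1,x0:x1],None,fx=k,fy=k,interpolation=cv2.INTER_CUBIC)
cv2.imwrite("pics/c14.png",np.hstack([f(a,270,140,360,270,4.5),f(b,270,130,360,260,4.5)]))
E
```

```text
[327 169  30  34 425] [339.4 189.9] [ 0.459 -0.061  0.022]
[344 174   5   8  17] [345.3 178.1] [ 0.493 -0.08   0.022]
[217 200  12  11  64] [222.4 205. ] [0.424 0.276 0.022]
[203 212  12  11  67] [208.2 216.9] [0.391 0.316 0.022]
[188 223  12  11  70] [193.5 228. ] [0.36  0.357 0.022]
[ 0.49  0.   -0.67  2.06 -0.    1.08  0.54]
from [0.4388 0.0538 0.115 ] 131.05
off [[-0.8, 0.8, 19.7], [-1.7, 1.7, 39.5], [-2.5, 2.5, 59.2], [-3.3, 3.3, 79.0]] yaw [0.0, 0.0, 0.0, 0.1]
```

View pics/c14.png

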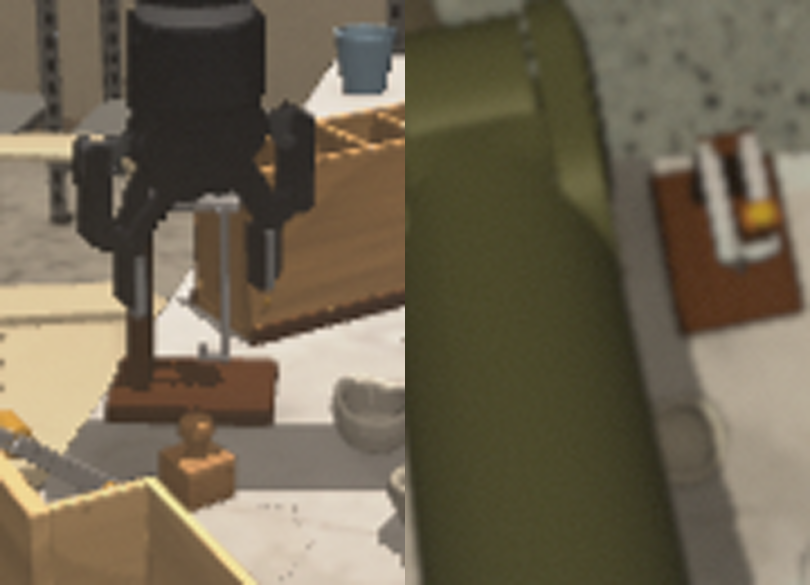

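Picker hangs upright in its fork (side crop rod at (225,280)); the block is where it was (knob (198,430)), between the fingers.

Call:
send_rows --hand '[0.5,0.5,0.5,0.5,0.5]' --pt "-1 2 20" --pt "-2 3 42" --pt "-2 3 62" --pt "-2 3 78" --pt "-2 3 78" --yaw '[0,0,0,0,0]'

```text
time: 35.95
eef_pos: [0.4432, 0.0543, 0.0382]
eef_rot: [0.416, 0.909, -0.001, -0.002]
ft_force: [-0.6, 0.1, -0.9]
gripper_width: 0.0641
gripper_force: 0.0
```

Call:
send_rows --hand '[0.2,-0.2,-0.5,-1,-1]' --pt "0 0 0" --pt "0 0 0" --pt "0 0 0" --pt "0 0 0" --pt "0 0 0" --yaw '[0,0,0,0,0]' --newtons 35

```text
time: 36.45
eef_pos: [0.4455, 0.0544, 0.0405]
eef_rot: [0.415, 0.91, 0.0, 0.001]
ft_force: [-0.5, 0.4, 6.3]
gripper_width: 0.0192
gripper_force: 34.1
```

```bash
python3 - <<'E'
from h import *
s=env.observe();print(now(),s["gripper_width"],s["gripper_force"],s["ft_force"])
plan((.435,.07,.17,131,4),(.435,.16,.22,131,5),(.4581,.2524,.20,131.2,5),(.4581,.2524,.06,131.2,5),(.4581,.2524,.043,131.2,3))
E
```

```text
(array([0.44549359, 0.05440425, 0.04053098]), np.float64(130.98832006852933)) 0.019150300224314715 34.13388086424675 [-0.53083617  0.44285662  6.34974791]
from [0.4455 0.0544 0.0405] 130.99
off [[4.7, 0.6, -32.4], [9.3, 1.2, -64.7], [14.0, 1.7, -97.1], [18.7, 2.3, -129.5]] yaw [-0.0, -0.0, -0.0, -0.0]
off [[13.6, 11.8, -10.0], [27.2, 23.6, -20.0], [40.8, 35.4, -30.0], [54.3, 47.2, -40.0], [67.9, 59.0, -50.0]] yaw [0.0, 0.0, 0.0, 0.0, 0.0]
off [[10.9, 15.6, 4.0], [21.8, 31.2, 8.0], [32.7, 46.8, 12.0], [43.7, 62.4, 16.0], [54.6, 78.1, 20.0]] yaw [-0.0, -0.1, -0.1, -0.2, -0.2]
off [[0.0, 0.0, 28.0], [0.0, 0.0, 56.0], [0.0, 0.0, 84.0], [0.0, 0.0, 112.0], [0.0, 0.0, 140.0]] yaw [0.0, 0.0, 0.0, 0.0, 0.0]
off [[0.0, 0.0, 5.7], [0.0, 0.0, 11.3], [0.0, 0.0, 17.0]] yaw [0.0, 0.0, 0.0]
```

Call:
send_rows --hand '[-1,-1,-1,-1]' --pt "0 0 -20" --pt "6 1 -60" --pt "13 1.5 -97" --pt "18.5 2.5 -130" --yaw '[0,0,0,0]'

```text
time: 36.85
eef_pos: [0.4341, 0.0704, 0.1713]
eef_rot: [0.415, 0.91, 0.0, 0.001]
ft_force: [1.1, -1.0, -1.1]
gripper_width: 0.0191
gripper_force: 34.6
```

Call:
send_rows --hand '[-1,-1,-1,-1,-1]' --pt "13.5 12 -10" --pt "27 23.5 -20" --pt "41 35.5 -30" --pt "54.5 47 -40" --pt "68 59 -50" --yaw '[0,0,0,0,0]'

```text
time: 37.35
eef_pos: [0.4339, 0.1607, 0.2199]
eef_rot: [0.415, 0.91, -0.0, 0.0]
ft_force: [0.3, 0.9, -1.0]
gripper_width: 0.0189
gripper_force: 34.6
```

Call:
send_rows --hand '[-1,-1,-1,-1,-1]' --pt "11 15.5 4" --pt "24 34 8" --pt "37 53 12" --pt "47 68 16" --pt "54.5 78 20" --yaw '[0,0,0,0,0]'

```text
time: 37.85
eef_pos: [0.4572, 0.2537, 0.1993]
eef_rot: [0.414, 0.91, 0.0, -0.0]
ft_force: [-0.4, 0.1, -0.3]
gripper_width: 0.0187
gripper_force: 34.6
```

Call:
send_rows --hand '[-1,-1]' --pt "0 0 0" --pt "0 0 0" --yaw '[0,0]'

```text
time: 38.05
eef_pos: [0.457, 0.252, 0.1992]
eef_rot: [0.414, 0.91, -0.0, -0.0]
ft_force: [0.0, 0.6, 0.2]
gripper_width: 0.0185
gripper_force: 34.6
```

```bash
python3 - <<'E'
from h import *
s=env.observe();print(s["gripper_width"],s["ft_force"],s["joints"].round(2))
c=np.array([.412,.305,0]);print("box coords",(now()[0]-c)@hx(41.2),(now()[0]-c)@hx(131.2))
plan((.4581,.2524,.07,131.2,5),(.4581,.2524,.048,131.2,4))
E
```

```text
0.01848849046262893 [0.00543349 0.62934287 0.18249738] [ 0.28  0.14 -0.89  1.79  0.11  1.27  0.07]
box coords -0.0011042153133207974 -0.0695078246162001
from [0.457  0.252  0.1992] 131.03
off [[-0.1, 0.2, 25.8], [-0.2, 0.5, 51.7], [-0.3, 0.7, 77.5], [-0.3, 0.9, 103.4], [-0.4, 1.1, 129.2]] yaw [-0.0, -0.1, -0.1, -0.1, -0.2]
off [[0.0, 0.0, 5.5], [0.0, 0.0, 11.0], [0.0, 0.0, 16.5], [0.0, 0.0, 22.0]] yaw [0.0, 0.0, 0.0, 0.0]
```

Call:
send_rows --hand '[-1,-1,-1,-1,-1]' --pt "0 0 30" --pt "0 1 65" --pt "0 1 95" --pt "0 1 118" --pt "0 1 129" --yaw '[0,0,0,0,0]'

```text
time: 38.55
eef_pos: [0.4571, 0.2508, 0.0685]
eef_rot: [0.415, 0.91, -0.002, -0.001]
ft_force: [-0.4, 0.2, 0.0]
gripper_width: 0.0188
gripper_force: 34.6
```

Call:
send_rows --hand '[-1,-1,-1,-1,-1]' --pt "0 0 7" --pt "0 0 13" --pt "0 0 18" --pt "0 0 22" --pt "0 0 22" --yaw '[0,0,0,0,0]'

```text
time: 39.05
eef_pos: [0.458, 0.2529, 0.0482]
eef_rot: [0.415, 0.91, -0.0, 0.0]
ft_force: [-0.4, 0.7, -0.9]
gripper_width: 0.0184
gripper_force: 34.6
```

```bash
python3 - <<'E'
from h import *
s=env.observe();print(now(),s["gripper_width"],s["ft_force"])
E
```

```text
(array([0.45796645, 0.25292498, 0.04821188]), np.float64(131.0097887637547)) 0.018437247294701968 [-0.36344908  0.66159258 -0.85327964]
```

Call:
send_rows --hand '[-1,-1,-1]' --pt "0 0 1.5" --pt "0 0 3" --pt "0 0 3" --yaw '[0,0,0]'

```text
time: 39.35
eef_pos: [0.4583, 0.2534, 0.0466]
eef_rot: [0.415, 0.91, -0.0, 0.0]
ft_force: [-2.7, -1.7, 8.7]
gripper_width: 0.0189
gripper_force: 35.3
```

Call:
send_rows --hand '[-0.5,-0.3,-0.1,0.1,0.1]' --pt "0 0 0" --pt "0 0 0" --pt "0 0 0" --pt "0 0 0" --pt "0 0 0" --yaw '[0,0,0,0,0]'

```text
time: 39.85
eef_pos: [0.4579, 0.2529, 0.0451]
eef_rot: [0.415, 0.91, -0.0, -0.0]
ft_force: [-0.2, 0.2, 0.3]
gripper_width: 0.0464
gripper_force: 0.0
```

Call:
send_rows --hand '[0.1,0.1,0.1,0.1,0.1]' --pt "0 0 -15" --pt "0 0 -45" --pt "0 0 -90" --pt "0 0 -140" --pt "0 0 -185" --yaw '[0,0,0,0,0]'

```text
time: 40.35
eef_pos: [0.4577, 0.2536, 0.2336]
eef_rot: [0.414, 0.91, 0.001, 0.001]
ft_force: [1.2, -0.0, -0.2]
gripper_width: 0.0466
gripper_force: 0.0
```

```bash
python3 - <<'E'
from h import *
s=env.observe();print(now(),s["gripper_width"],s["ft_force"],s["joints"].round(2))
c=np.array([.412,.305,0]);X,Y=hx(41.2),hx(131.2)
k=np.array([.5,.2013,.1161]);print("knee box coords",(k-c)@X,(k-c)@Y)
# knee seen at two views in start pictures; wall end outer face at y=-.116, so boss centre should be y=-.140
print("from y=-.140 at that x", (c+X*((k-c)@X)-Y*.140).round(4))
b=snap("top","t15.png");h=cv2.cvtColor(b,cv2.COLOR_BGR2HSV); m=cv2.inRange(h,(17,150,110),(28,255,255))
N,l,st,cc=cv2.connectedComponentsWithStats(m)
for i in range(1,N):
    if st[i,4]>8 and 150<cc[i][0]<270 and 140<cc[i][1]<270: print(st[i],cc[i].round(1),onz("top",*cc[i],.118).round(3))
E
```

```text
(array([0.45769577, 0.25357151, 0.23363341]), np.float64(131.07003655991343)) 0.046576474548240265 [ 1.20810692 -0.01260661 -0.21735862] [ 0.3   0.12 -0.91  1.74  0.09  1.33  0.09]
knee box coords -0.0020935850314833864 -0.1359900985429305
from y=-.140 at that x [0.5026 0.1983 0.    ]
[209 166   6   4  10] [211.5 167.3] [0.513 0.281 0.118]
```

```bash
python3 - <<'E'
from h import *
c=np.array([.412,.305,0]);X,Y=hx(41.2),hx(131.2); k=c-X*.005-Y*.138; print(k)
plan((.4581,.2524,.235,131.2,1),(k[0],k[1],.235,131.2,4),(k[0],k[1],.135,131.2,4))
E
```

```text
[0.49913707 0.1978733  0.        ]
from [0.4611 0.2559 0.2411] 131.08
off [[-0.7, -4.5, 6.1]] yaw [-0.1]
off [[-17.0, -1.3, -0.0], [-34.0, -2.5, -0.0], [-51.0, -3.8, -0.0], [-68.1, -5.0, -0.0]] yaw [0.0, 0.0, 0.0, 0.0]
off [[0.0, 0.0, 25.0], [0.0, 0.0, 50.0], [0.0, 0.0, 75.0], [0.0, 0.0, 100.0]] yaw [0.0, 0.0, 0.0, 0.0]
```

Call:
send_rows --hand '[-0.3,-1,-1,-1,-1]' --pt "-15 -4 0" --pt "-33 -6 0" --pt "-50 -8 0" --pt "-69 -9.5 0" --pt "-69 -9.5 0" --yaw '[0,0,0,0,0]'

```text
time: 40.9
eef_pos: [0.4979, 0.1914, 0.23]
eef_rot: [0.417, 0.909, -0.0, 0.0]
ft_force: [-1.3, -0.2, -0.2]
gripper_width: -0.0002
gripper_force: 0.0
```

Call:
send_rows --hand '[-1,-1,-1,-1,-1]' --pt "0 0 20" --pt "0 0 45" --pt "0 0 70" --pt "0 0 90" --pt "0 0 96" --yaw '[0,0,0,0,0]'

```text
time: 41.4
eef_pos: [0.4942, 0.1948, 0.132]
eef_rot: [0.414, 0.91, -0.001, -0.002]
ft_force: [-0.1, -0.4, -0.6]
gripper_width: 0.0001
gripper_force: 0.0
```

```bash
python3 - <<'E'
from h import *
s=env.observe();print(now(),s["gripper_width"],s["ft_force"])
a=snap("side","s16.png");b=snap("top","t16.png")
plan((.4991,.1979,.095,131.2,5))
E
```

```text
(array([0.49418786, 0.194846  , 0.132044  ]), np.float64(131.06975961613895)) 8.87229174899078e-05 [-0.13810042 -0.40586717 -0.61186937]
from [0.4953 0.1951 0.1337] 131.06
off [[-0.1, 0.9, 7.7], [-0.2, 1.9, 15.5], [-0.2, 2.8, 23.2], [-0.3, 3.8, 30.9], [-0.4, 4.7, 38.7]] yaw [-0.0, -0.1, -0.1, -0.1, -0.1]
```

Call:
send_rows --hand '[-1,-1,-1,-1,-1]' --pt "0 4.5 0" --pt "0 4.5 4" --pt "0 4.5 9" --pt "0 4.5 14" --pt "0 4.5 18" --yaw '[0,0,0,0,0]'

```text
time: 42.0
eef_pos: [0.5003, 0.1983, 0.1165]
eef_rot: [0.415, 0.91, 0.001, 0.001]
ft_force: [2.2, 3.3, 3.9]
gripper_width: 0.0002
gripper_force: 1.8
```

Call:
send_rows --hand '[-1,-1,-1,-1,-1]' --pt "0 0 4" --pt "0 0 9" --pt "0 0 14" --pt "0 0 18" --pt "0 0 18" --yaw '[0,0,0,0,0]'

```text
time: 42.5
eef_pos: [0.4988, 0.1972, 0.0973]
eef_rot: [0.415, 0.91, -0.001, -0.001]
ft_force: [-0.1, 0.3, -0.4]
gripper_width: 0.0001
gripper_force: 0.1
```

```bash
python3 - <<'E'
from h import *
s=env.observe();print(now(),s["ft_force"])
a=snap("side","s17.png")
o=cv2.imread("pics/s16.png"); d=np.abs(a.astype(int)-o).sum(2)[140:300,225:300]>60
ys,xs=np.nonzero(d);print(d.sum(),xs.min()+225,xs.max()+225,ys.min()+140,ys.max()+140)
E
```

```text
(array([0.49879362, 0.19722109, 0.09733214]), np.float64(131.01059777930354)) [-0.12108385  0.31113749 -0.35280696]
2219 234 299 140 299
```

```bash
python3 - <<'E'
from h import *
for f in("side0.png","s14.png","s16.png","s17.png"):
    h=cv2.cvtColor(cv2.imread("pics/"+f),cv2.COLOR_BGR2HSV); m=cv2.inRange(h,(15,160,120),(26,255,255)); 
    N,l,s,c=cv2.connectedComponentsWithStats(m)
    print(f,[(s[i].tolist(),c[i].round(1).tolist()) for i in range(1,N) if s[i,4]>8 and 225<c[i][0]<330 and 170<c[i][1]<330])
E
```

```text
side0.png [([248, 213, 12, 12, 61], [253.2, 219.0]), ([268, 232, 8, 4, 16], [271.5, 233.2])]
s14.png [([248, 213, 12, 13, 62], [253.3, 219.1]), ([268, 232, 8, 4, 16], [271.5, 233.2])]
s16.png [([248, 213, 12, 13, 65], [253.2, 219.1])]
s17.png [([251, 213, 13, 13, 70], [257.2, 218.9])]
```

Call:
send_rows --hand '[-1,-1,-1,-1,-1]' --pt "0 0 3" --pt "0 0 6" --pt "0 0 9" --pt "0 0 12" --pt "0 0 12" --yaw '[0,0,0,0,0]'

```text
time: 43.05
eef_pos: [0.4997, 0.1977, 0.086]
eef_rot: [0.415, 0.91, 0.0, 0.0]
ft_force: [0.5, -1.0, 1.2]
gripper_width: -0.0
gripper_force: 0.3
```

Call:
send_rows --hand '[-1,-1,-1,-1,-1]' --pt "0 0 -10" --pt "0 0 -40" --pt "0 0 -85" --pt "0 0 -135" --pt "0 0 -185" --yaw '[0,0,0,0,0]'

```text
time: 43.55
eef_pos: [0.4989, 0.1979, 0.2737]
eef_rot: [0.414, 0.91, 0.0, 0.0]
ft_force: [1.1, 0.0, 1.0]
gripper_width: 0.0004
gripper_force: 0.0
```

```bash
python3 - <<'E'
from h import *
a=snap("side","s18.png");b=snap("top","t18.png")
for f in("s18.png","t18.png"):
    h=cv2.cvtColor(cv2.imread("pics/"+f),cv2.COLOR_BGR2HSV); m=cv2.inRange(h,(15,150,110),(27,255,255)); 
    N,l,s,c=cv2.connectedComponentsWithStats(m)
    print(f,[(s[i].tolist(),c[i].round(1).tolist()) for i in range(1,N) if s[i,4]>8 and 150<c[i][0]<330 and 150<c[i][1]<330])
print(now(),env.observe()["joints"].round(2))
E
```

```text
s18.png [([258, 212, 13, 13, 76], [264.3, 217.9])]
t18.png [([163, 183, 7, 8, 30], [166.3, 186.6]), ([171, 264, 22, 24, 201], [183.6, 276.5]), ([163, 273, 15, 12, 84], [169.8, 278.3])]
(array([0.50262531, 0.19996258, 0.27921648]), np.float64(131.03560857418364)) [ 0.37  0.12 -0.86  1.64  0.1   1.41  0.21]
```

Knee is broken: the lid tab moved from column 253 to 264, lid leaning forward. Going behind the lid.

```bash
python3 - <<'E'
from h import *
plan((.51,.25,.30,131.2,2),(.50,.36,.30,131.2,4),(.4875,.371,.30,131.2,3),(.4875,.371,.195,131.2,4))
# lid angle estimate from tab tip: side px + plane y_box=0
c=np.array([.412,.305,0]);X,Y=hx(41.2),hx(131.2)
for px in((253.2,219.0),(264.3,217.9)):
    o,d=ray("side",*px); t=-((o-c)@Y)/(d@Y); p=o+t*d; print("tab at box x,z",((p-c)@X).round(4),p[2].round(4))
E
```

```text
from [0.5026 0.2    0.2792] 131.04
off [[16.5, 19.2, -10.4], [32.9, 38.4, -20.8]] yaw [-0.1, -0.2]
off [[22.3, 16.2, -0.0], [44.7, 32.5, -0.0], [67.0, 48.7, -0.0], [89.4, 64.9, -0.0]] yaw [0.0, 0.0, 0.0, 0.0]
off [[5.5, -0.7, -0.0], [11.0, -1.4, -0.0], [16.5, -2.2, -0.0]] yaw [0.0, 0.0, 0.0]
off [[0.0, 0.0, 26.2], [0.0, 0.0, 52.5], [0.0, 0.0, 78.7], [0.0, 0.0, 105.0]] yaw [0.0, 0.0, 0.0, 0.0]
tab at box x,z 0.0764 0.2257
tab at box x,z 0.0564 0.2233
```

Call:
send_rows --hand '[-1,-1,-1,-1,-1]' --pt "0 0 -21" --pt "33 38 -21" --pt "62 60 -21" --pt "95 84 -21" --pt "122 103 -21" --yaw '[0,0,0,0,0]'

```text
time: 44.15
eef_pos: [0.4964, 0.3596, 0.2923]
eef_rot: [0.414, 0.91, 0.0, -0.0]
ft_force: [-0.2, 0.2, 0.3]
gripper_width: -0.0002
gripper_force: 0.0
```

Call:
send_rows --hand '[-1,-1,-1,-1,-1]' --pt "8 -1 0" --pt "16.5 -2 0" --pt "16.5 -2 0" --pt "16.5 -2 0" --pt "16.5 -2 0" --yaw '[0,0,0,0,0]'

```text
time: 44.65
eef_pos: [0.4859, 0.3668, 0.2924]
eef_rot: [0.416, 0.909, -0.0, 0.001]
ft_force: [-1.4, -0.5, -0.6]
gripper_width: -0.0002
gripper_force: 0.0
```

```bash
python3 - <<'E'
from h import *
c=np.array([.412,.305,0]);X,Y=hx(41.2),hx(131.2);p,h=now()
print(p,h,"box",((p-c)@X).round(4),((p-c)@Y).round(4),env.observe()["joints"].round(2),env.observe()["ft_force"])
E
```

```text
[0.48586039 0.36679517 0.29240424] 130.85672026194732 box 0.0963 -0.0022 [ 0.04  0.33 -0.93  1.44  0.27  1.5  -0.17] [-1.3850143  -0.53636505 -0.58610003]
```

```bash
python3 - <<'E'
import numpy as np
th=np.r_[.137,np.linspace(.25,1.57,15)]
x=71+8*np.cos(th)-120*np.sin(th)+15; z=80+8*np.sin(th)+120*np.cos(th)
print(np.c_[th,x,z].round(1).tolist())
P=np.c_[x,z]; 
for i in(0,5,10): print("rows dX(tool y), dz(tool z)",[[0,round(a,1),round(b,1)] for a,b in zip(P[i+1:i+6,0]-P[i,0],P[i,1]-P[i+1:i+6,1])])
E
```

```text
[[0.1, 77.5, 200.0], [0.2, 64.1, 198.2], [0.3, 53.0, 195.7], [0.4, 42.3, 192.0], [0.5, 31.9, 187.4], [0.6, 22.1, 181.9], [0.7, 12.8, 175.4], [0.8, 4.1, 168.1], [0.9, -3.8, 160.0], [1.0, -11.0, 151.2], [1.1, -17.2, 141.7], [1.2, -22.6, 131.7], [1.3, -27.0, 121.3], [1.4, -30.3, 110.4], [1.5, -32.7, 99.4], [1.6, -34.0, 88.1]]
rows dX(tool y), dz(tool z) [[0, np.float64(-13.5), np.float64(1.7)], [0, np.float64(-24.5), np.float64(4.3)], [0, np.float64(-35.3), np.float64(7.9)], [0, np.float64(-45.6), np.float64(12.5)], [0, np.float64(-55.5), np.float64(18.1)]]
rows dX(tool y), dz(tool z) [[0, np.float64(-9.3), np.float64(6.5)], [0, np.float64(-18.0), np.float64(13.8)], [0, np.float64(-25.9), np.float64(21.9)], [0, np.float64(-33.0), np.float64(30.7)], [0, np.float64(-39.3), np.float64(40.2)]]
rows dX(tool y), dz(tool z) [[0, np.float64(-5.4), np.float64(10.0)], [0, np.float64(-9.7), np.float64(20.4)], [0, np.float64(-13.1), np.float64(31.3)], [0, np.float64(-15.5), np.float64(42.4)], [0, np.float64(-16.8), np.float64(53.6)]]
```

Call:
send_rows --hand '[-1,-1,-1,-1,-1]' --pt "0 0 20" --pt "0 0 50" --pt "0 0 75" --pt "0 0 92" --pt "0 0 92" --yaw '[0,0,0,0,0]'

```text
time: 45.15
eef_pos: [0.4844, 0.3664, 0.1979]
eef_rot: [0.415, 0.91, -0.002, -0.001]
ft_force: [0.1, -0.7, 0.1]
gripper_width: -0.0
gripper_force: 0.0
```

Call:
send_rows --hand '[-1,-1,-1,-1]' --pt "0 -5 0" --pt "0 -10 0" --pt "0 -15 0" --pt "0 -18.5 0" --yaw '[0,0,0,0]'

```text
time: 45.55
eef_pos: [0.4708, 0.3563, 0.2013]
eef_rot: [0.415, 0.91, 0.0, 0.001]
ft_force: [0.5, 2.3, 0.5]
gripper_width: 0.0002
gripper_force: 0.9
```

Call:
send_rows --hand '[-1,-1,-1,-1,-1]' --pt "0 -13.5 1.5" --pt "0 -24.5 4.5" --pt "0 -35.5 8" --pt "0 -45.5 12.5" --pt "0 -55.5 18" --yaw '[0,0,0,0,0]'

```text
time: 46.05
eef_pos: [0.4289, 0.3199, 0.1827]
eef_rot: [0.415, 0.91, 0.001, 0.001]
ft_force: [0.3, 0.8, 3.0]
gripper_width: -0.0003
gripper_force: 0.8
```

```bash
cat >> h.py <<'E'
def boxp():
    c=np.array([.412,.305,0]);p,h=now(); s=env.observe()
    print("box x,y,z",((p-c)@hx(41.2)).round(4),((p-c)@hx(131.2)).round(4),p[2].round(4),"h",h.round(1),"F",s["ft_force"].round(1),s["joints"].round(2))
E
python3 - <<'E'
from h import *
a=snap("side","s20.png");boxp()
h=cv2.cvtColor(a,cv2.COLOR_BGR2HSV); m=cv2.inRange(h,(15,150,110),(27,255,255)); N,l,s,c=cv2.connectedComponentsWithStats(m)
print([(s[i].tolist(),c[i].round(1).tolist()) for i in range(1,N) if s[i,4]>8 and 230<c[i][0]<360 and 170<c[i][1]<330])
E
```

```text
box x,y,z 0.0202 0.0001 0.1813 h 131.0 F [-1.2  0.3 -0.5] [ 0.18  0.21 -0.96  1.78  0.18  1.25 -0.12]
[([292, 216, 13, 13, 73], [298.2, 222.3])]
```

Lid follows (tab at column 298). Continuing the arc.

Call:
send_rows --hand '[-1,-1,-1,-1,-1]' --pt "0 -9 6.5" --pt "0 -18 14" --pt "0 -26 22" --pt "0 -33 30.5" --pt "0 -39 40" --yaw '[0,0,0,0,0]'

```text
time: 46.6
eef_pos: [0.3989, 0.2937, 0.1414]
eef_rot: [0.415, 0.91, -0.0, -0.0]
ft_force: [-0.9, -0.6, 1.2]
gripper_width: -0.0
gripper_force: 0.6
```

Call:
send_rows --hand '[-1,-1,-1,-1,-1]' --pt "0 -5.5 10" --pt "0 -9.5 20.5" --pt "0 -13 31" --pt "0 -15.5 42" --pt "0 -16 46" --yaw '[0,0,0,0,0]'

```text
time: 47.1
eef_pos: [0.3867, 0.2832, 0.0948]
eef_rot: [0.415, 0.91, -0.001, -0.001]
ft_force: [0.3, -0.5, 0.5]
gripper_width: 0.0003
gripper_force: 0.5
```

```bash
python3 - <<'E'
from h import *
a=snap("side","s21.png");boxp()
E
```

```text
box x,y,z -0.0334 0.0004 0.0947 h 131.0 F [ 0.1 -0.4 -0.3] [ 0.22  0.17 -0.96  2.    0.16  1.05 -0.1 ]
```

Now press down the last millimetres until contact force shows.

Call:
send_rows --hand '[-1,-1,-1,-1,-1]' --pt "0 0 2" --pt "0 0 4" --pt "0 0 6" --pt "0 0 8" --pt "0 0 8" --yaw '[0,0,0,0,0]'

```text
time: 47.65
eef_pos: [0.3876, 0.284, 0.0882]
eef_rot: [0.415, 0.91, 0.0, 0.0]
ft_force: [-0.1, -0.0, 1.0]
gripper_width: -0.0003
gripper_force: 0.0
```

```bash
python3 - <<'E'
from h import *
boxp()
E
```

```text
box x,y,z -0.0322 0.0003 0.0882 h 131.0 F [-0.1 -0.   1. ] [ 0.21  0.18 -0.95  2.    0.17  1.04 -0.11]
```

Call:
send_rows --hand '[-1,-1,-1,-1]' --pt "0 0 1.5" --pt "0 0 3" --pt "0 0 4.5" --pt "0 0 4.5" --yaw '[0,0,0,0]'

```text
time: 48.05
eef_pos: [0.3878, 0.2841, 0.0877]
eef_rot: [0.415, 0.91, -0.001, 0.001]
ft_force: [-11.0, -8.1, 36.9]
gripper_width: 0.0001
gripper_force: 18.2
```

```bash
python3 - <<'E'
from h import *
boxp()
E
```

```text
box x,y,z -0.032 0.0002 0.0877 h 131.0 F [-11.   -8.1  36.9] [ 0.21  0.19 -0.95  2.    0.18  1.04 -0.12]
```

Call:
send_rows --hand '[-1,-1,-1,-1,-1]' --pt "0 0 -10" --pt "0 0 -40" --pt "0 0 -80" --pt "0 0 -125" --pt "0 0 -170" --yaw '[0,0,0,0,0]'

```text
time: 48.55
eef_pos: [0.3871, 0.2837, 0.2554]
eef_rot: [0.414, 0.91, -0.0, 0.0]
ft_force: [2.2, 0.2, -0.5]
gripper_width: -0.0001
gripper_force: 0.0
```

Call:
send_rows --hand '[-1,-1,-1,-1,-1]' --pt "-25 10 -10" --pt "-60 20 -20" --pt "-100 30 -20" --pt "-140 40 -20" --pt "-180 50 -20" --yaw '[0,0,0,0,0]'

```text
time: 49.05
eef_pos: [0.5448, 0.1795, 0.2738]
eef_rot: [0.415, 0.91, -0.0, 0.0]
ft_force: [-0.1, -0.2, 0.9]
gripper_width: 0.0002
gripper_force: 0.0
```

```bash
python3 - <<'E'
from h import *
a=snap("side","s22.png");b=snap("top","t22.png");boxp()
f=lambda im,x0,y0,x1,y1,k:cv2.resize(im[y0:y1,x0:x1],None,fx=k,fy=k,interpolation=cv2.INTER_CUBIC)
cv2.imwrite("pics/c22.png",np.hstack([f(a,230,140,370,370,2.5),f(b,140,140,320,370,2.5)]))
E
```

```text
box x,y,z 0.0162 -0.1878 0.2722 h 130.4 F [-0.2  0.1  0.2] [ 0.37  0.23 -0.85  1.56  0.18  1.43  0.22]
```

View pics/c22.png

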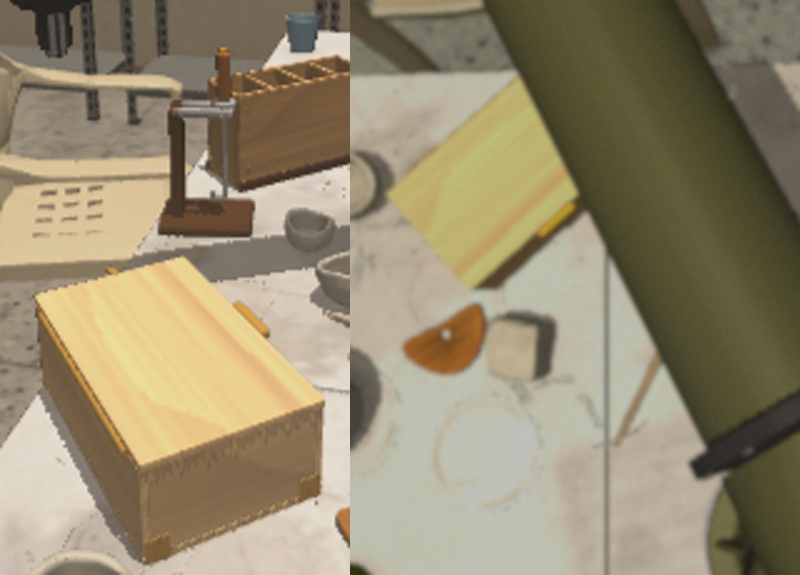

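The lid lies flat on the rim (corners (37,297), (323,402) in the crop) and the picker hangs upright at (223,130). The robot is clear of everything.

```bash
python3 -c "
from plant import env
print(env.hand_in())"
```

```text
the job is handed in; nothing more can be done
None
```

The job is done and handed in at about 49 s: the three looped stamps and the knobbed block are in the box, the picker hangs upright in its stand, and the stay is unlocked with the lid shut flat.

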